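# Release the hidden safety catch of a test box and raise its hood

### The arm

A 7-joint arm with a two-finger parallel gripper is mounted at the origin on a cart in front of the work surface, level with it; the furniture and walls round the work are solid. World frame = base frame: x ahead of the robot, y to its left, z up, the work surface at z = 0. Lengths are in m, angles in rad, forces in N, time in s.
With the tool pointing down it reaches from about 0.425 to 0.875 m from the base axis. Payload 4.7 kg.
Tool frame: the origin (TCP) lies midway between the tips of the shut fingers; the grasp point (between the pads) lies 19 mm behind it; y points along the fingers, x is the direction in which the jaws open and shut, and the axes are right-handed (so a half turn about y gives the same grasp; the last joint's range is limited). The gripper opens to 87 mm and grips with 3 to 60 N. Pads are 19 mm wide; open, the fingers measure 117 mm over their backs; the gripper's body (75 mm by 190 mm) begins 51 mm behind the grasp point.
Start: joints at [1.259, 0.321, -0.07, 1.45, 0.023, 1.371, -0.057], TCP at [0.208, -0.616, 0.223] pointing down, gripper open.
Joint ranges: [-2.86, 2.86], [-0.3, 2.09], [-1.38, 1.24], [0.06, 2.45], [-1.56, 4.7], [0.09, 2.05], [-2.69, 2.69]. Speed limits (rad/s): [2.57, 2.57, 3.14, 3.14, 3.14, 3.14, 3.14].

### API

Orientations are given as a unit quaternion [x, y, z, w].
In Python, from station import * gives the robot as it stands.
- The arm moves only by the tool apply_moves, never from a script. Its argument "targets" is a list that holds one entry, the list of rows, each a list of 7 numbers: the shift along the tool's x, y, z in m, then the turn, a rotation vector about the tool's x, y, z in degrees, then the opening, from 0 (shut) to 1 (fully open). A call has 1 to 12 rows; each row shifts and turns the commanded pose from where the row before left it, along the tool's axes as they then stand; what a row does not reach is not made up. A row lasts 1/10 s, in which the tool goes at most 50 mm and 8.59 degrees, less where a joint would pass 70% of its speed; a pose out of reach is approached as far as the arm can. A call with a gripper value outside its range is refused whole. The fingers move at their own pace and stop on an object; the grip force is fixed at half the most. Time passes only in rows, so rows that do not move let the fingers close. It gives the time, the measured TCP pose, the force and the opening at its end, in the units of the state.
- sense(): the state, without advancing time (a new reading comes with each control period).
- camera(name): name is "side" or "top" or "wrist"; returns a dict with "frame" (420x560x3 uint8, blue, green, red), "range_z" (420x560 float32, m along the optical axis (not along the pixel's ray), 0 where there is no reading), "intrinsics" (3x3 intrinsics, pixels), "world_from_camera" (4x4, takes a point from camera to world coordinates); the wrist camera has in their place "mount" (4x4, takes a point from camera to tool coordinates, whose origin is the TCP and whose axes are the tool frame's). Camera axes: x right, y down, z forward; pixel columns grow to the right and rows downward; lengths in m; the calibration is good to about 2 mm. The wrist camera is an equidistant fisheye: a pixel r from the principal point sees the ray r / f radians off the axis. A picture is of the moment at which its call begins: read the wrist's pose just before it.
- job_done(): hands the job in, once; it reports no verdict.
The state is a dict: "t": time; "qpos": joint angles; "dq": joint speeds; "joint_torque": joint torques, N m; "eef_pos": TCP position; "tool_rot": TCP orientation; "wrist_force": force on the tool from outside, world axes, zero at the start; "wrist_torque": the same for the moment, N m; "finger_gap": finger opening in m.
Only numpy, scipy, OpenCV 4.12 (cv2) and the standard library are available. Lean on these libraries where they do the work, as an engineer would, in place of code of your own. Each camera call takes 0.05 s, during which the arm holds its last target.

### The job

The hood of the bench test box stands ajar, held by a sprung safety catch hidden behind its front edge. Reach under the front edge, feel for the catch and push it aside to the left while you lift, then swing the hood up to about 70 degrees or more, where its stiff hinge holds it, and let go. Work gently: press on the box with no more than 25 N, never fling the hood up, and leave the things lying about where they are.

Things in the scene. Friction and masses are not known exactly. Their poses are not given: they have to be found in the camera images.
- test_box: Grey and aluminium test box fixed to the desk, 190 deep (x) x 236 wide (y) x 155 mm high when shut. Origin: centre of its underside; x to its rear (hinge), y to its left seen from the robot, z up. The front is open from a sill (at x = -93, top z = 76 mm) up to the hood's edge; side walls at y = -112 and 112 mm. Inside, x < -50 mm is empty except for the catch.
- pivot_line (a point): Point of the box at x = -30, y = 0, z = 109 mm. The catch pivots on an upright pin up to 32 mm left or right of it along the box's y (not measured, to be felt). Its steel paddle, 6 mm thick, z = 90 to 128 mm, runs from the pin forward to x = -88 mm, 7 mm behind the hood's edge. Pushing its right face to the left swings it and draws a tooth off the hood's flange.
- paddle_mid (a point): Point of the box at x = -80, y = 0, z = 109 mm. Pushed to the left at this depth (50 mm ahead of the pin) the paddle frees the hood after about 15 mm and meets a hard stop after about 26 mm (deeper in, less: in proportion to the distance from the pin). It takes 3 N to start and 5 to 7 N at 20 mm, and springs back when let go. It does not yield to the right or along x.
- lip (a point): Middle of the hood's front lower edge, which is to be lifted: straight along the box's y, 228 mm long, on a 4 mm flange turned 35 mm inward; shut, it is at x = -95, z = 130 mm. The hood's front slopes back above it (24 mm high, 20 mm back). The point turns with the hood.
- hood (a joint): Hood angle, rad: 0 shut, growing as the front rises, stop at 1.4. Hinge axis along the box's y at x = 85, z = 150 mm, 181 mm from the lip. It starts at 0.03 to 0.045; the catch stops it at about 0.06; above 0.13 it is clear of the catch. The hinge is stiff: the hood stays where it is left; raising it takes 3 to 6 N at the lip.
- multimeter: Bystander: blue hand multimeter lying face up, 152 x 78 x 48 mm, right of the box. Leave it where it is.
- screwdriver: Bystander: screwdriver with a red handle, 200 mm long, close to the right of the box. Leave it where it is.
- film_cap: Bystander: film capacitor, 11 x 26 x 18 mm, front left of the box. Leave it where it is.
- banana_plug: Bystander: black 4 mm plug, 59 mm long, 10 mm thick, in front to the left. Leave it where it is.
- dsub_hood: Bystander: grey D-sub connector hood, 42 x 40 x 15 mm, in front to the right. Leave it where it is.

How it is judged:
On the way:
1. the hood is lifted clear of the catch (value of joint hood above 0.2 rad), for 0.05 s.
At the end, for the whole second after the job is handed in: The hood stands open by itself at 1.08 rad (62 degrees) or more, at rest (value of joint hood above 1.08 rad and velocity of joint hood between -0.05 and 0.05 rad/s); the robot touches nothing.
It fails at once if the fingers or the arm press on the test box, its hood or its catch with more than 25 N (contact force between any of the fingers, the arm and test_box above 25 N).
It fails at once if the hood is flung up faster than 2.5 rad/s (velocity of joint hood above 2.5 rad/s).
It fails at once if a bystander is shifted by more than 30 mm (distance of any of multimeter, screwdriver, film_cap, banana_plug, dsub_hood from where it was at the start of the episode above 0.03 m).
It also fails if it takes over 45 s, if anything falls off the work surface, if the arm or the gripper's body presses on something with over 40 N, if the wrist force passes 120 N, or if a joint passes its speed limit or range.

## Working session

There is one attempt and no reset: what is moved stays moved. The work goes in short steps, Python scripts to look and compute and a tool call to move; the robot and the scene stay as the last step left them, time stands still between calls to the robot, and variables do not carry over. Pictures are saved under pics/ and viewed, and the job is handed in when it is done.

Besides the shell and the picture viewer there is one more tool, called as name(argument=value, ...) on one line, values as JSON. apply_moves: Moves the arm, as the interface text tells. Its arguments: {"type":"object","properties":{"targets":{"type":"array"}},"required":["targets"]}

```bash
ls; mkdir -p pics; python3 - <<'E'
from station import *
import cv2,numpy as np
s=sense()
for k,v in s.items(): print(k,np.round(v,4))
for n in ("side","top","wrist"):
    c=camera(n); cv2.imwrite(f"pics/a_{n}.png",c["frame"]); np.savez(f"a_{n}.npz",**c)
    print(n,c["intrinsics"].tolist()); print(np.round(c.get("world_from_camera",c.get("mount")),3).tolist())
E
```

```text
pics
t 0.0
qpos [ 1.2591  0.3218 -0.0701  1.4517  0.0226  1.3708 -0.0569]
dq [-0.0007 -0.0001 -0.0011  0.0004  0.      0.0004  0.0004]
joint_torque [ 7.00000e-04 -4.91284e+01 -4.03600e-01 -3.12532e+01 -6.39000e-02
  4.38000e-02  2.00000e-04]
eef_pos [ 0.2078 -0.6153  0.2215]
tool_rot [-0.5741  0.4128 -0.4117  0.5748]
wrist_force [0.0469 1.0038 0.0206]
wrist_torque [ 0.0179 -0.0252  0.0846]
finger_gap 0.0872
side [[514.8650048174212, 0.0, 278.93077383426026], [0.0, 514.8650048174212, 205.76640313810353], [0.0, 0.0, 1.0]]
[[-0.109, -0.647, 0.754, -0.2], [-0.994, 0.081, -0.074, 0.121], [-0.013, -0.758, -0.652, 0.783], [0.0, 0.0, 0.0, 1.0]]
top [[439.9846071528372, 0.0, 278.3355901769548], [0.0, 439.9846071528372, 208.0057030761043], [0.0, 0.0, 1.0]]
[[0.012, -0.989, 0.15, 0.37], [-1.0, -0.01, 0.016, 0.054], [-0.014, -0.15, -0.989, 1.15], [0.0, 0.0, 0.0, 1.0]]
wrist [[325.19226210127806, 0.0, 289.2112785460186], [0.0, 325.19226210127806, 209.81902445669445], [0.0, 0.0, 1.0]]
[[1.0, 0.001, -0.0, 0.0], [0.0, -0.289, 0.957, -0.164], [0.001, -0.957, -0.289, 0.08], [0.0, 0.0, 0.0, 1.0]]
```

View pics/a_side.png

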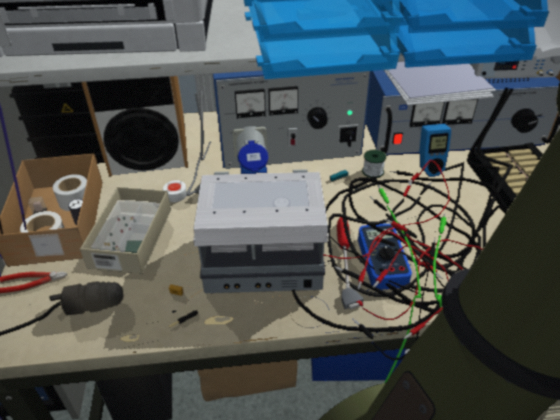

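View pics/a_top.png

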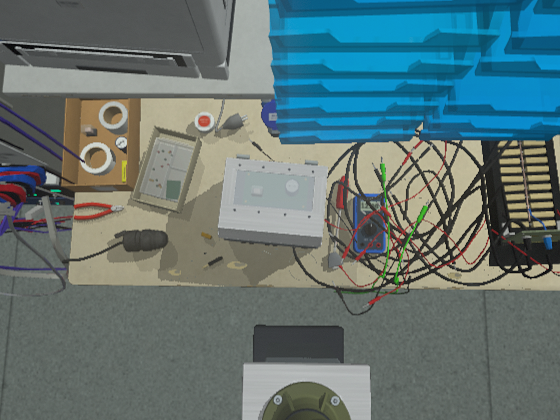

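The side view shows the box at (195–327, 175–290) and the top view at (219–327, 157–247). The screwdriver and multimeter are just right of it, and the plug, capacitor and D-sub hood are in front. Next I'll zoom in and measure.

```bash
cat > h.py <<'E'
import numpy as np,cv2
def cloud(c):
    K=c["intrinsics"];z=c["range_z"];v,u=np.mgrid[:420,:560]
    P=np.stack([(u-K[0,2])/K[0,0]*z,(v-K[1,2])/K[1,1]*z,z,np.ones_like(z)],-1)
    W=(P@np.asarray(c["world_from_camera"]).T)[...,:3]; W[z==0]=np.nan
    return W
E
python3 - <<'E'
from h import *
for n,(x0,y0,x1,y1) in {"side":(180,160,400,310),"top":(200,140,400,280)}.items():
    c=dict(np.load(f"a_{n}.npz")); W=cloud(c)
    cv2.imwrite(f"pics/z_{n}.png",cv2.resize(c["frame"][y0:y1,x0:x1],None,fx=3.6,fy=3.6,interpolation=cv2.INTER_CUBIC))
    if n=="top":
        pts=W[150:260,205:340].reshape(-1,3); 
        p=pts[(pts[:,2]>.13)&(pts[:,2]<.22)]
        print(len(p),p.min(0),p.max(0)); r=cv2.minAreaRect(p[:,:2].astype(np.float32)); print(r, cv2.boxPoints(r))
        # plane of the top
        q=p
        A=np.c_[q[:,:2],np.ones(len(q))]
        for _ in range(8):
            k,*_r=np.linalg.lstsq(A,q[:,2],rcond=None); m=abs(A@k-q[:,2])<.003; q=q[m] ;A=A[m]
        print(k,len(q),q.min(0),q.max(0),cv2.minAreaRect(q[:,:2].astype(np.float32)))
    else:
        for v in range(170,300,4): print(v,np.round(W[v,260],3),np.round(W[v,215],3),np.round(W[v,305],3))
E
```

```text
170 [0.753 0.07  0.072] [0.862 0.179 0.002] [ 0.626 -0.014  0.158]
174 [0.626 0.077 0.156] [0.641 0.168 0.154] [ 0.617 -0.013  0.155]
178 [0.616 0.078 0.154] [nan nan nan] [ 0.601 -0.01   0.157]
182 [0.601 0.079 0.156] [0.613 0.168 0.156] [ 0.589 -0.009  0.157]
186 [0.589 0.08  0.155] [0.599 0.168 0.156] [ 0.575 -0.006  0.158]
190 [0.576 0.081 0.156] [0.588 0.168 0.155] [ 0.562 -0.005  0.158]
194 [0.562 0.082 0.157] [0.575 0.168 0.156] [ 0.553 -0.003  0.157]
198 [0.548 0.084 0.159] [0.563 0.169 0.156] [ 0.539 -0.001  0.158]
202 [0.537 0.084 0.158] [0.546 0.168 0.16 ] [0.526 0.001 0.159]
206 [0.526 0.085 0.158] [0.536 0.169 0.158] [0.514 0.003 0.16 ]
210 [0.512 0.086 0.16 ] [0.522 0.169 0.161] [0.503 0.004 0.159]
214 [0.504 0.087 0.158] [0.51  0.169 0.162] [0.489 0.006 0.162]
218 [0.491 0.088 0.16 ] [0.501 0.169 0.16 ] [0.483 0.007 0.158]
222 [0.476 0.089 0.164] [0.491 0.169 0.159] [0.47  0.009 0.161]
226 [0.467 0.09  0.162] [0.479 0.169 0.161] [0.459 0.011 0.161]
230 [0.464 0.091 0.156] [0.47 0.17 0.16] [0.454 0.011 0.156]
234 [0.458 0.091 0.151] [0.465 0.17  0.154] [0.45  0.012 0.15
[... 847 characters left out ...]
7 0.009] [0.458 0.184 0.013] [0.447 0.009 0.001]
294 [0.447 0.098 0.001] [0.458 0.185 0.001] [ 0.439  0.011 -0.001]
298 [ 0.439  0.098 -0.001] [ 0.449  0.185 -0.001] [0.427 0.012 0.001]
8491 [ 0.43409537 -0.0416563   0.13710731] [0.64757799 0.20708103 0.16807573]
((0.5420891046524048, 0.08238816261291504), (0.23805512487888336, 0.1978689432144165), 85.20027923583984) [[ 0.43354216 -0.02794386]
 [ 0.6307172  -0.04450015]
 [ 0.6506361   0.19272017]
 [ 0.453461    0.20927647]]
[-0.0214799   0.00086787  0.17018257] 5507 [ 0.44881956 -0.0416563   0.15490674] [0.64757799 0.20611564 0.16133257] ((0.5469055771827698, 0.08198204636573792), (0.23799093067646027, 0.18671949207782745), 85.3239517211914)
```

View pics/z_side.png

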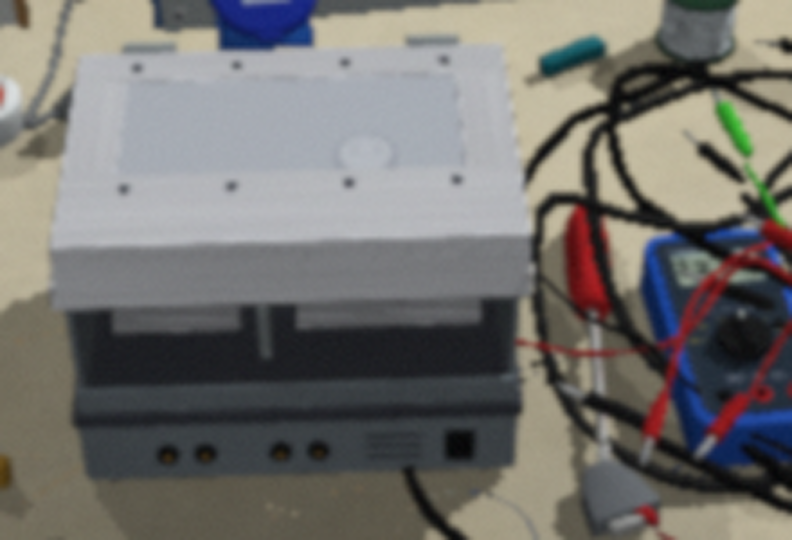

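```bash
cat >> h.py <<'E'
E
python3 - <<'E'
from h import *
T=cloud(dict(np.load("a_top.npz")));S=cloud(dict(np.load("a_side.npz")))
p=S[268:292,200:325].reshape(-1,3);p=p[(p[:,2]>.015)&(p[:,2]<.07)&(p[:,0]<.47)]
k=np.polyfit(p[:,1],p[:,0],1);r=p[:,0]-np.polyval(k,p[:,1]);m=abs(r)<.006;k=np.polyfit(p[m,1],p[m,0],1);print("front",k,len(p),r.std(),np.degrees(np.arctan(k[0])),p[m,1].min(),p[m,1].max())
yaw=-np.arctan(k[0]);ex=np.array([np.cos(yaw),np.sin(yaw)]);ey=np.array([-ex[1],ex[0]])
p=T[150:260,205:340].reshape(-1,3);p=p[(p[:,2]>.145)&(p[:,2]<.17)]
for W,n in((T,'top'),(S,'side')):
    p=W.reshape(-1,3);p=p[(p[:,2]>.15)&(p[:,2]<.165)&(p[:,0]>.4)&(p[:,0]<.66)&(p[:,1]>-.06)&(p[:,1]<.23)]
    a=p[:,:2]@ex;b=p[:,:2]@ey; print(n,np.percentile(b,[0,.5,99.5,100]),np.percentile(a,[0,.5,99.5,100]))
p=S[268:292,190:330].reshape(-1,3);p=p[(p[:,2]>.015)&(p[:,2]<.07)&(p[:,0]<.465)];b=p[:,:2]@ey;print("body y",np.percentile(b,[0,.5,99.5,100]),"front a",np.median(p[:,:2]@ex))
# lip
p=S[225:246,200:325].reshape(-1,3);p=p[(p[:,2]>.13)&(p[:,2]<.16)];a=p[:,:2]@ex
for z in np.arange(.13,.162,.004):
    m=abs(p[:,2]-z)<.002; print(round(z,3),m.sum(),np.median(a[m]) if m.sum() else 0)
E
```

```text
front [0.08254696 0.4417821 ] 2343 0.0015639993327432912 4.718893371372225 -0.024766837671660144 0.20817211421727094
top [0.00770006 0.00905021 0.24414672 0.24568872] [0.43878924 0.44302965 0.62778091 0.63250471]
side [0.00970692 0.01119151 0.24616432 0.24757824] [0.43983285 0.44535954 0.6283933  0.63516304]
body y [0.01104197 0.01369196 0.24337359 0.24646095] front a 0.44043560746625027
0.13 0 0
0.134 0 0
0.138 85 0.4385978877368659
0.142 364 0.43933722170897105
0.146 389 0.4430252878291733
0.15 387 0.4469299235622455
0.154 396 0.45060381586207765
0.158 434 0.4550518133802537
```

View pics/z_top.png

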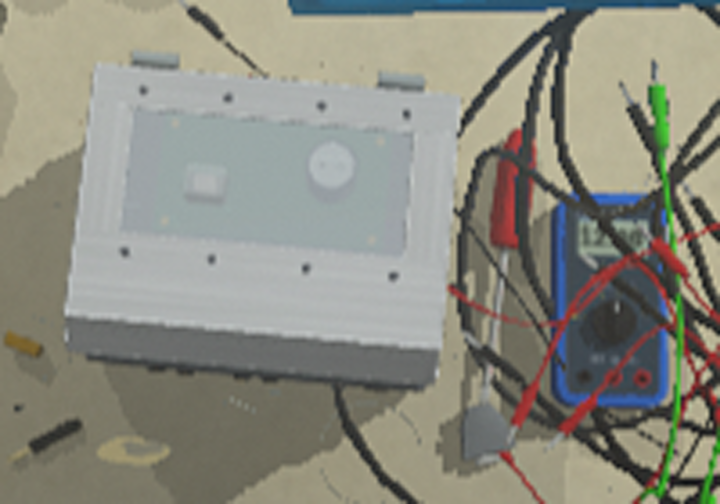

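```bash
cat >> h.py <<'E'
YAW=-np.radians(4.72); ex=np.array([np.cos(YAW),np.sin(YAW)]);ey=np.array([-ex[1],ex[0]])
C=0.5345*ex+0.128*ey
def b2w(p): p=np.asarray(p,float)/1000; return np.r_[C+p[0]*ex+p[1]*ey,p[2]]
def w2b(p): d=np.asarray(p)[:2]-C; return np.r_[d@ex,d@ey,p[2]]*1000
E
python3 - <<'E'
from h import *
print(C)
c=dict(np.load("a_side.npz"));W=cloud(c);M=c["world_from_camera"];K=c["intrinsics"]
for v in (247,250,253,256,259):
  g=c["frame"][v,246:262].mean(1).astype(int);print(v,g)
  print([np.round(w2b(W[v,u])).astype(int).tolist() for u in (252,253,254,255)])
def ray(u,v,xb):
    d=M[:3,:3]@[(u-K[0,2])/K[0,0],(v-K[1,2])/K[1,1],1];o=M[:3,3]
    n=np.r_[ex,0];t=((C@ex+xb/1000)-o@n)/(d@n);return w2b(o+t*d)
for v in(248,253,258):print(np.round(ray(253.5,v,-88),1))
T=cloud(dict(np.load("a_top.npz")))
def pix(P):
    q=np.linalg.inv(M)@np.r_[P,1];q=K@q[:3];return q[:2]/q[2]
print("corner check",[np.round(pix(b2w(p)),0) for p in([-95,118,0],[-95,-118,0],[-95,114,136],[-95,-114,136])])
# bystanders heights near front, in box frame
for n,(u,v) in dict(cap=(176,289),plug=(188,317),dsub=(350,297),drv=(343,235),mm=(388,255)).items(): print(n,np.round(w2b(W[v,u])),np.round(W[v,u],3))
E
```

```text
[0.54322002 0.08358384]
247 [61 42 33 34 39 57 71 70 57 41 36 34 34 34 35 43]
[[-88, 16, 122], [-88, 14, 122], [-81, 13, 115], [-45, 13, 79]]
250 [63 46 33 31 35 49 65 67 58 44 34 31 33 32 30 41]
[[-88, 16, 114], [-89, 15, 115], [-87, 13, 113], [-43, 13, 68]]
253 [30 31 33 31 35 44 60 67 61 45 32 30 34 31 32 31]
[[-90, 17, 109], [-91, 15, 110], [-88, 13, 107], [-40, 14, 57]]
256 [32 30 31 32 31 41 58 68 63 48 34 30 30 31 31 32]
[[-88, 17, 99], [-89, 15, 100], [-88, 13, 99], [-51, 14, 60]]
259 [30 30 30 29 30 34 41 51 51 43 33 30 30 31 30 31]
[[-59, 19, 60], [-57, 18, 59], [-57, 16, 58], [-58, 14, 60]]
[-88.   13.5 119.5]
[-88.   14.1 106.6]
[-88.   14.7  93.5]
corner check [array([202., 295.]), array([324., 292.]), array([196., 246.]), array([325., 242.])]
cap [-92. 167.  17.] [0.465 0.258 0.017]
plug [-152.  139.    8.] [0.403 0.235 0.008]
dsub [-121. -165.   14.] [ 0.409 -0.071  0.014]
drv [  35. -170.   27.] [ 0.564 -0.088  0.027]
mm [ -47. -247.   48.] [ 0.476 -0.158  0.048]
```

View pics/a_wrist.png

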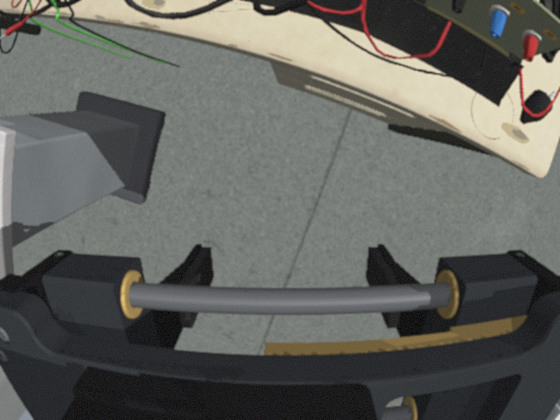

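The camera sees the paddle's front end at box y ≈ 14.5, x ≈ -88, z 94–122. That fits the given geometry (|y| ≤ 32, tip at x = -88), and I'll confirm it by feel. Next I need the tool orientation.

```bash
python3 - <<'E'
from station import *
import numpy as np
from scipy.spatial.transform import Rotation as R
s=sense();Q=R.from_quat(s["tool_rot"]);print(np.round(Q.as_matrix(),3));print(s["qpos"],s["eef_pos"])
E
```

```text
[[ 0.32  -0.001  0.947]
 [-0.947  0.001  0.32 ]
 [-0.001 -1.    -0.   ]]
[ 1.25908542  0.32162504 -0.07009225  1.4513679   0.0226053   1.37080833
 -0.05689628] [ 0.20787808 -0.61543112  0.2217443 ]
```

apply_moves(targets=[[[0,-0.03,0,8,0,0,0],[0,-0.03,0,8,0,0,0],[0,0,0,8,0,0,0],[0,0,0,8,0,0,0],[0,0,0,0,0,0,0]]])

```text
t: 0.65
eef_pos: [0.1967, -0.6187, 0.2781]
tool_rot: [-0.391, 0.288, -0.512, 0.708]
wrist_force: [-1.8, -0.1, -1.6]
finger_gap: 0.0549
```

```bash
cat > log.py <<'E'
from station import *
import numpy as np,json
from scipy.spatial.transform import Rotation as R
s=sense()
open("fk.jsonl","a").write(json.dumps({k:np.asarray(s[k]).tolist() for k in("qpos","eef_pos","tool_rot")})+"\n")
print(s["t"],np.round(s["qpos"],3),np.round(s["eef_pos"],4),"F",np.round(s["wrist_force"],1),s["finger_gap"]);print(np.round(R.from_quat(s["tool_rot"]).as_matrix(),3))
E
python3 log.py
```

```text
0.65 [ 1.571  0.388 -0.077  1.363 -0.508  1.548  0.292] [ 0.1967 -0.6187  0.2781] F [-1.8 -0.1 -1.6] 0.05487483339748728
[[ 0.31   0.501  0.808]
 [-0.951  0.169  0.26 ]
 [-0.007 -0.849  0.528]]
```

```bash
cat > kin.py <<'E'
import numpy as np,json,itertools
from scipy.spatial.transform import Rotation as R
from scipy.optimize import least_squares
D=[json.loads(l) for l in open("fk.jsonl")]
D.insert(0,dict(qpos=[1.25908542,0.32162504,-0.07009225,1.4513679,0.0226053,1.37080833,-0.05689628],eef_pos=[0.20787808,-0.61543112,0.2217443],tool_rot=[-0.5741,0.4128,-0.4117,0.5748]))
def rot(sg,q):
    return [R.from_euler('z',sg[0]*q[0]),R.from_euler('y',q[1]),R.from_euler('z',sg[1]*q[2]),R.from_euler('y',q[3]),R.from_euler('z',sg[2]*q[4]),R.from_euler('y',q[5]),R.from_euler('z',sg[3]*q[6])]
def fk(sg,p,q):
    r=rot(sg,q);S=r[0]*r[1]*r[2];E=S*r[3]*r[4];Wr=E*r[5]*r[6]
    pos=np.array([0,0,p[0]])+S.apply([p[4],0,p[1]])+(S*r[3]).apply([-p[4],0,0])+E.apply([0,0,p[2]])+(Wr).apply([0,0,p[3]])
    return pos,Wr
if __name__=="__main__":
    for sg in itertools.product([-1],[1,-1],[1,-1],[1,-1]):
        # constant flange->tool rotation
        Ts=[fk(sg,[0]*5,d["qpos"])[1].inv()*R.from_quat(d["tool_rot"]) for d in D]
        e=max((Ts[0].inv()*T).magnitude() for T in Ts)
        f=lambda p:np.concatenate([fk(sg,p,d["qpos"])[0]-d["eef_pos"] for d in D]+[0.001*(np.array(p)-[.2,.45,.45,.3,0])])
        o=least_squares(f,[.2,.45,.45,.3,0]);print(sg,np.degrees(e),np.round(o.x,4),abs(o.fun[:3*len(D)]).max(),np.round(Ts[0].as_matrix(),2).tolist())
E
python3 kin.py
```

```text
(-1, 1, 1, 1) 71.33328043499188 [ 1.2442 -1.2941  1.1426 -0.5207 -0.0742] 0.08806353985661909 [[-1.0, 0.0, 0.03], [0.03, -0.0, 1.0], [0.0, 1.0, 0.0]]
(-1, 1, 1, -1) 60.111938665256105 [ 1.2442 -1.2941  1.1426 -0.5207 -0.0742] 0.08806353898441222 [[-0.99, 0.0, 0.14], [0.14, -0.0, 0.99], [0.0, 1.0, 0.0]]
(-1, 1, -1, 1) 40.112156661637535 [-0.2543  0.8058  0.0336  0.4682  0.3061] 0.052435287186496427 [[-1.0, -0.0, 0.02], [0.02, 0.04, 1.0], [-0.0, 1.0, -0.04]]
(-1, 1, -1, -1) 3.5260951179059408 [-0.2543  0.8058  0.0336  0.4682  0.3061] 0.05243529062894978 [[-0.99, 0.0, 0.13], [0.13, 0.04, 0.99], [-0.0, 1.0, -0.04]]
(-1, -1, 1, 1) 70.82157115959264 [ 1.096  -0.7892  1.1498 -0.2582 -0.207 ] 0.04084362180551987 [[-0.99, 0.0, -0.1], [-0.1, -0.04, 0.99], [-0.0, 1.0, 0.04]]
(-1, -1, 1, -1) 60.64937691800115 [ 1.096  -0.7892  1.1498 -0.2582 -0.207 ] 0.04084362036271266 [[-1.0, -0.0, 0.01], [0.01, -0.04, 1.0], [-0.0, 1.0, 0.04]]
(-1, -1, -1, 1) 39.97984888190893 [-0.0435  0.6491  0.3343  0.3394  0.0975] 0.01721185087828586 [[-0.99, 0.0, -0.11], [-0.11, 0.0, 0.99], [0.0, 1.0, 0.0]]
(-1, -1, -1, -1) 0.024196136349813355 [-0.0435  0.6491  0.3343  0.3394  0.0975] 0.017211850822144548 [[-1.0, 0.0, 0.0], [0.0, -0.0, 1.0], [0.0, 1.0, 0.0]]
```

apply_moves(targets=[[[-0.03,0.015,0.029,0,0,0,0],[-0.03,0.015,0.029,0,0,0,0],[-0.03,0.015,0.029,0,0,0,0],[-0.03,0.015,0.029,0,0,0,0]]])

```text
t: 1.05
eef_pos: [0.2912, -0.459, 0.2929]
tool_rot: [-0.395, 0.283, -0.508, 0.711]
wrist_force: [1.1, 0.8, 0.8]
finger_gap: 0.0231
```

```bash
python3 log.py;python3 kin.py|tail -1
```

```text
1.05 [ 1.473  0.072 -0.162  1.715 -0.549  1.423  0.171] [ 0.2912 -0.459   0.2929] F [1.1 0.8 0.8] 0.02310864219508008
[[ 0.323  0.499  0.804]
 [-0.946  0.17   0.275]
 [ 0.    -0.85   0.527]]
(-1, -1, -1, -1) 0.02419613634984004 [0.1795 0.4775 0.4867 0.3207 0.0165] 0.02312094833987144 [[-1.0, 0.0, 0.0], [0.0, -0.0, 1.0], [0.0, 1.0, 0.0]]
```

apply_moves(targets=[[[-0.03,0.015,0.029,0,0,0,0],[-0.03,0.015,0.029,0,0,8,0],[-0.03,0.015,0.029,0,0,8,0],[0,0,0,0,0,0,0]]])

```text
t: 1.45
eef_pos: [0.3548, -0.3388, 0.305]
tool_rot: [-0.353, 0.333, -0.4, 0.777]
wrist_force: [0.5, -0.1, -0.1]
finger_gap: 0.0008
```

```bash
python3 log.py;python3 kin.py|tail -1
```

```text
1.45 [ 1.367  0.094 -0.264  1.694 -0.547  1.6    0.002] [ 0.3548 -0.3388  0.305 ] F [ 0.5 -0.1 -0.1] 0.0007501983292016472
[[ 0.458  0.387  0.8  ]
 [-0.857  0.431  0.282]
 [-0.236 -0.815  0.529]]
(-1, -1, -1, -1) 0.024196136349842384 [0.1689 0.4923 0.4848 0.3227 0.0136] 0.022655487216001496 [[-1.0, 0.0, 0.0], [0.0, -0.0, 1.0], [0.0, 1.0, 0.0]]
```

```bash
cat > kin2.py <<'E'
from kin import *
sg=(-1,-1,-1,-1)
def mats(q):
    r=rot(sg,q);a=[R.identity(),r[0]]
    c=r[0]
    F=[R.identity().as_matrix(),r[0].as_matrix()]
    for k in range(1,7):
        c=c*r[k];F.append(c.as_matrix())
    return F
def A(q):
    F=mats(q) # F[k]: frame after joint k
    I=F[0]
    return np.column_stack([I[:,2],F[2][:,1],F[3][:,0],F[3][:,1],F[3][:,2],F[4][:,1],F[5][:,2],F[5][:,1],F[6][:,1],F[7][:,2]])
x0=np.array([.18,0,0,0,.48,0,.48,0,0,.32])
def fit():
    M=np.vstack([A(d["qpos"]) for d in D]);b=np.concatenate([d["eef_pos"] for d in D])
    lam=2e-3
    x=x0+np.linalg.lstsq(np.vstack([M,lam*np.eye(len(x0))]),np.r_[b-M@x0,np.zeros(len(x0))],rcond=None)[0]
    return x,abs(M@x-b).max()
X,err=fit()
def FK(q): return A(q)@X, R.from_matrix(mats(q)[7])*R.from_matrix([[-1,0,0],[0,0,1],[0,1,0]])
lo=np.array([-2.86,-.3,-1.38,.06,-1.56,.09,-2.69]);hi=np.array([2.86,2.09,1.24,2.45,4.7,2.05,2.69])
def IK(p,Rt,q0,n=20,seed=0,want=None):
    rng=np.random.default_rng(seed);best=None
    def f(q):
        pp,rr=FK(q);return np.r_[(pp-p)*10,(Rt.inv()*rr).as_rotvec()*3,0.003*(q-q0)]
    for i in range(n):
        s=np.clip(q0,lo+.01,hi-.01) if i==0 else rng.uniform(lo,hi)
        o=least_squares(f,s,bounds=(lo,hi),max_nfev=80)
        if best is None or o.cost<best[0]: best=(o.cost,o.x)
        if i==0 and o.cost<1e-3: break
    q=best[1];pp,rr=FK(q);return q,np.linalg.norm(pp-p)*1000,np.degrees((Rt.inv()*rr).magnitude())
if __name__=="__main__": print(np.round(X,4),err)
E
python3 kin2.py
```

```text
[ 2.495e-01 -1.560e-02 -0.000e+00 -5.300e-03  4.678e-01 -5.300e-03
  5.131e-01 -2.000e-04 -2.000e-04  3.687e-01] 2.0633933353053635e-06
```

```bash
cat >> kin2.py <<'E'
from h import b2w,w2b,YAW
def toolR(psi,p,roll=0):
    # y along fingers: yaw psi rel. to box x (deg, + left), pitch p down; z up-ish, x right
    y=np.array([np.cos(np.radians(p))*np.cos(YAW+np.radians(psi)),np.cos(np.radians(p))*np.sin(YAW+np.radians(psi)),-np.sin(np.radians(p))])
    x=np.cross(y,[0,0,1]);x/=np.linalg.norm(x);z=np.cross(x,y)
    return R.from_matrix(np.column_stack([x,y,z]))*R.from_euler('y',roll,degrees=True)
E
cat > scan.py <<'E'
from kin2 import *
q0=np.array(D[-1]["qpos"])
for roll in (0,90):
  print("roll",roll)
  for p in (20,30,40,50):
    row=[]
    for psi in (-75,-60,-45,-30,-15,0,15,30,45,60,75):
        q,e,r=IK(b2w([-72,5,108]),toolR(psi,p,roll),q0,n=8);row.append("%d/%d"%(e,r) if e>1 or r>1 else "ok%.1f"%min((q-lo).min(),(hi-q).min()))
    print(p,row)
E
time python3 scan.py
```

```text
roll 0
20 ['ok0.2', 'ok0.3', 'ok0.2', 'ok0.0', '25/5', '62/14', '99/20', '67/15', '30/7', 'ok0.0', 'ok0.2']
30 ['ok0.3', 'ok0.4', 'ok0.2', 'ok0.1', '21/4', '51/11', '74/15', '54/12', '25/5', 'ok0.0', 'ok0.2']
40 ['ok0.4', 'ok0.4', 'ok0.2', 'ok0.1', '12/2', '33/8', '47/9', '36/8', '13/3', 'ok0.1', 'ok0.2']
50 ['ok0.5', 'ok0.3', 'ok0.2', 'ok0.0', '11/4', '13/2', '22/4', '14/3', 'ok0.0', 'ok0.1', 'ok0.2']
roll 90
20 ['ok0.2', 'ok0.4', 'ok0.2', 'ok0.1', '25/5', '62/14', '98/20', '67/15', '30/7', 'ok0.0', 'ok0.2']
30 ['ok0.2', 'ok0.4', 'ok0.2', 'ok0.1', '21/4', '51/11', '74/15', '53/12', '25/5', 'ok0.0', 'ok0.2']
40 ['ok0.5', 'ok0.4', 'ok0.2', 'ok0.1', '10/2', '33/7', '48/9', '36/8', '13/3', 'ok0.1', 'ok0.2']
50 ['ok0.5', 'ok0.4', 'ok0.3', 'ok0.1', 'ok0.0', '13/2', '26/4', '14/3', 'ok0.0', 'ok0.1', 'ok0.2']
real	1m59.787s
user	1m59.716s
sys	0m0.100s
```

```bash
cat > plan.py <<'E'
from kin2 import *
q0=np.array(D[-1]["qpos"])
def joints(q):
    F=mats(q);S=F[3];sh=np.array([0,0,X[0]]);el=sh+F[2][:,1]*X[1]+S@X[2:5];wr=el+F[4][:,1]*X[5]+F[5][:,2]*X[6]
    return el,wr
pts=[(-190,70,117),(-160,45,117),(-120,8,107),(-76,-25,102),(-76,5,102),(-76,10,130),(-60,10,200),(0,10,290)]
for psi,p in ((-40,15),(-36,15),(-45,15)):
    q=q0
    for b in pts:
        q,e,r=IK(b2w(b),toolR(psi,p,90),q,n=10)
        el,wr=joints(q);print(psi,b,np.round(b2w(b),3),"%.1f %.1f"%(e,r),np.round(q,2),"mar %.2f"%min((q-lo).min(),(hi-q).min()),"el",np.round(el,2),"wr",np.round(wr,2))
E
python3 plan.py
```

```text
-40 (-190, 70, 117) [0.36  0.169 0.117] 0.0 0.0 [-0.88  0.52 -0.54  2.21  1.06  1.77  0.27] mar 0.24 el [0.16 0.17 0.66] wr [0.11 0.42 0.21]
-40 (-160, 45, 117) [0.387 0.142 0.117] 0.0 0.0 [-0.83  0.48 -0.5   2.26  1.12  1.72  0.3 ] mar 0.19 el [0.16 0.15 0.66] wr [0.13 0.39 0.21]
-40 (-120, 8, 107) [0.424 0.101 0.107] 0.0 0.0 [-0.75  0.47 -0.45  2.31  1.21  1.64  0.31] mar 0.14 el [0.17 0.13 0.67] wr [0.17 0.35 0.2 ]
-40 (-76, -25, 102) [0.465 0.065 0.102] 0.0 0.0 [-0.68  0.46 -0.38  2.33  1.32  1.56  0.33] mar 0.12 el [0.18 0.11 0.67] wr [0.21 0.32 0.2 ]
-40 (-76, 5, 102) [0.468 0.095 0.102] 0.0 0.0 [-0.7   0.49 -0.39  2.27  1.3   1.59  0.35] mar 0.18 el [0.18 0.13 0.66] wr [0.21 0.35 0.2 ]
-40 (-76, 10, 130) [0.468 0.1   0.13 ] 0.0 0.0 [-0.7   0.42 -0.41  2.27  1.28  1.6   0.42] mar 0.18 el [0.16 0.11 0.68] wr [0.22 0.35 0.23]
-40 (-60, 10, 200) [0.484 0.098 0.2  ] 0.0 0.0 [-0.66  0.26 -0.41  2.25  1.26  1.6   0.6 ] mar 0.20 el [0.11 0.06 0.7 ] wr [0.23 0.35 0.3 ]
-40 (0, 10, 290) [0.544 0.094 0.29 ] 0.0 0.0 [-0.59  0.14 -0.35  2.14  1.31  1.54  0.86] mar 0.31 el [0.07 0.02 0.71] 
[... 1559 characters left out ...]
 ]
-45 (-76, -25, 102) [0.465 0.065 0.102] 0.0 0.0 [-0.65  0.5  -0.4   2.26  1.27  1.61  0.34] mar 0.19 el [0.19 0.12 0.66] wr [0.23 0.34 0.2 ]
-45 (-76, 5, 102) [0.468 0.095 0.102] 0.0 0.0 [-0.67  0.53 -0.41  2.2   1.25  1.64  0.36] mar 0.25 el [0.2  0.13 0.65] wr [0.24 0.37 0.2 ]
-45 (-76, 10, 130) [0.468 0.1   0.13 ] 0.0 0.0 [-0.67  0.47 -0.42  2.2   1.24  1.65  0.42] mar 0.25 el [0.18 0.12 0.67] wr [0.24 0.37 0.23]
-45 (-60, 10, 200) [0.484 0.098 0.2  ] 0.0 0.0 [-0.63  0.32 -0.42  2.18  1.23  1.66  0.59] mar 0.27 el [0.13 0.07 0.69] wr [0.25 0.37 0.3 ]
-45 (0, 10, 290) [0.544 0.094 0.29 ] 0.0 0.0 [-0.57  0.2  -0.38  2.06  1.28  1.62  0.84] mar 0.39 el [0.09 0.03 0.71] wr [0.31 0.37 0.39]
```

```bash
cat > path.py <<'E'
from kin2 import *
from plan import joints
from scipy.spatial.transform import Slerp
q=np.array(D[-1]["qpos"]);p0,R0=FK(q);Rt=toolR(-40,15,90)
print("angle",np.degrees((R0.inv()*Rt).magnitude()))
for via in ([.45,-.05,.36],[.42,-.05,.33]):
  P=np.array([p0,via,[.40,.17,.30],[.36,.18,.2]]);ts=[0,.45,.8,1]
  sl=Slerp([0,1],R.concatenate([R0,Rt]));q=np.array(D[-1]["qpos"])
  for t in np.linspace(0,1,13):
    p=[np.interp(t,ts,P[:,k]) for k in range(3)];qn,e,r=IK(p,sl(min(1,t/.9)),q,n=1)
    el,wr=joints(qn);print("%.2f"%t,np.round(p,2),"e%.1f r%.1f"%(e,r),np.round(qn,2),"dq",np.round(abs(qn-q).max(),2),"wr",np.round(wr,2),"y",np.round(sl(min(1,t/.9)).as_matrix()[:,1],2));q=qn
E
sed -i 's/^for psi,p in/if __name__=="__main__":\n  for psi,p in/; ' plan.py; python3 - <<'E'
s=open('plan.py').read().split('if __name__')[0];open('plan.py','w').write(s)
E
python3 path.py
```

```text
angle 142.74233970912414
0.00 [ 0.35 -0.34  0.31] e0.0 r0.0 [ 1.37  0.09 -0.26  1.69 -0.55  1.6   0.  ] dq 0.0 wr [ 0.21 -0.5   0.61] y [ 0.39  0.43 -0.81]
0.08 [ 0.37 -0.29  0.32] e0.0 r0.0 [ 1.39 -0.03 -0.25  1.86 -0.72  1.55 -0.11] dq 0.17 wr [ 0.18 -0.44  0.59] y [ 0.52  0.43 -0.74]
0.17 [ 0.39 -0.23  0.33] e0.0 r0.0 [ 1.4  -0.18 -0.24  2.03 -0.9   1.5  -0.23] dq 0.18 wr [ 0.15 -0.38  0.57] y [ 0.65  0.4  -0.65]
0.25 [ 0.41 -0.18  0.34] e9.7 r2.2 [ 1.28 -0.3  -0.16  2.18 -1.04  1.42 -0.38] dq 0.15 wr [ 0.14 -0.32  0.54] y [ 0.76  0.33 -0.57]
0.33 [ 0.43 -0.12  0.35] e40.0 r9.2 [ 1.24 -0.3  -0.16  2.28 -1.22  1.38 -0.44] dq 0.17 wr [ 0.14 -0.3   0.49] y [ 0.85  0.23 -0.48]
0.42 [ 0.44 -0.07  0.36] e70.4 r16.0 [ 1.17 -0.3  -0.18  2.43 -1.46  1.3  -0.41] dq 0.25 wr [ 0.15 -0.26  0.42] y [ 0.91  0.11 -0.4 ]
0.50 [ 0.44 -0.02  0.35] e103.2 r23.2 [ 1.1  -0.3  -0.22  2.45 -1.56  1.22 -0.54] dq 0.13 wr [ 0.17 -0.23  0.41] y [ 0.94 -0.02 -0.34]
0.58 [0.43 0.03 0.34] e140.5 r32.4 [ 0.95 -0.3  -0.19  2.45 -1.56  1.12 -0.74] dq 0.2 wr [ 0.2  -0.21  0.41] y [ 0.94 -0.17 -0.29]
0.67 [0.42 0.09
[... 1635 characters left out ...]
4] dq 0.19 wr [ 0.19 -0.22  0.41] y [ 0.94 -0.17 -0.29]
0.67 [0.41 0.09 0.31] e219.6 r29.4 [ 0.28 -0.3  -0.37  2.42 -1.56  0.09 -1.47] dq 1.09 wr [0.3  0.01 0.42] y [ 0.91 -0.32 -0.25]
0.75 [0.4  0.14 0.3 ] e221.8 r39.1 [ 0.35 -0.3  -0.51  2.42 -1.56  0.09 -1.73] dq 0.26 wr [0.3  0.04 0.42] y [ 0.86 -0.46 -0.24]
0.83 [0.39 0.17 0.28] e222.6 r47.4 [ 0.43 -0.3  -0.64  2.44 -1.56  0.09 -2.  ] dq 0.27 wr [0.29 0.06 0.4 ] y [ 0.77 -0.59 -0.24]
0.92 [0.38 0.18 0.24] e221.8 r51.6 [ 0.58 -0.3  -0.8   2.45 -1.1   0.09 -2.69] dq 0.69 wr [0.29 0.07 0.39] y [ 0.69 -0.68 -0.26]
1.00 [0.36 0.18 0.2 ] e220.0 r51.9 [ 0.73 -0.3  -0.99  2.45 -1.15  0.09 -2.69] dq 0.19 wr [0.29 0.08 0.37] y [ 0.69 -0.68 -0.26]
```

```bash
cat > rows.py <<'E'
from kin2 import *
from plan import joints
def rows(frames):
    out=[]
    for (p,r),(p2,r2) in zip(frames[:-1],frames[1:]):
        out.append(np.r_[r.inv().apply(p2-p),np.degrees((r.inv()*r2).as_rotvec())])
    return np.array(out)
E
cat > j.py <<'E'
from rows import *
qa=np.array(D[-1]["qpos"]);qb,e,r=IK(b2w([-190,75,130]),toolR(-40,15,90),np.array([-.88,.52,-.54,2.2,1.06,1.77,.27]),n=3)
print(qb,e,r)
qm=(qa+qb)/2; qm[1]-=.3; qm[3]=1.9
print(qm)
from scipy.interpolate import make_interp_spline
t=np.linspace(0,1,23);sp=make_interp_spline([0,.5,1],np.array([qa,qm,qb]),k=2)
fr=[FK(sp(x)) for x in t]
for x,(p,r) in zip(t,fr):
    el,wr=joints(sp(x));print("%.2f"%x,np.round(p,3),"y",np.round(r.as_matrix()[:,1],2),"el",np.round(el,2),"wr",np.round(wr,2))
o=rows(fr);print(np.round(o,3).tolist());print(np.linalg.norm(o[:,:3],axis=1).max(),np.linalg.norm(o[:,3:],axis=1).max())
E
python3 j.py
```

```text
[-0.87430798  0.49034343 -0.54645905  2.20389012  1.05125072  1.78327507
  0.30409049] 1.5118085285911581e-05 3.4438611511512157e-06
[ 0.24624448 -0.00766124 -0.40520106  1.9         0.25222364  1.69162125
  0.15313167]
0.00 [ 0.355 -0.339  0.305] y [ 0.39  0.43 -0.81] el [-0.01 -0.05  0.72] wr [ 0.21 -0.5   0.61]
0.05 [ 0.365 -0.297  0.3  ] y [ 0.28  0.43 -0.86] el [-0.01 -0.03  0.72] wr [ 0.26 -0.46  0.62]
0.09 [ 0.37  -0.258  0.294] y [ 0.17  0.42 -0.89] el [-0.01 -0.02  0.72] wr [ 0.31 -0.41  0.62]
0.14 [ 0.371 -0.223  0.288] y [ 0.06  0.39 -0.92] el [-0.02 -0.01  0.72] wr [ 0.35 -0.37  0.63]
0.18 [ 0.369 -0.192  0.281] y [-0.03  0.34 -0.94] el [-0.02 -0.01  0.72] wr [ 0.38 -0.32  0.63]
0.23 [ 0.364 -0.165  0.274] y [-0.12  0.27 -0.95] el [-0.02 -0.01  0.72] wr [ 0.41 -0.27  0.63]
0.27 [ 0.359 -0.141  0.267] y [-0.2   0.2  -0.96] el [-0.02 -0.    0.72] wr [ 0.43 -0.21  0.62]
0.32 [ 0.353 -0.121  0.259] y [-0.27  0.11 -0.96] el [-0.03 -0.01  0.72] wr [ 0.45 -0.16  0.61]
0.36 [ 0.347 -0.104  0.253] y [-0.32  0.01 -0.95] el [-0.02 -0.01  0.72] wr [ 0.47 -0.11  0.6 ]
0.41 [ 0.342 -0.
[... 1616 characters left out ...]
, 2.242], [-0.003, 0.008, 0.015, -6.036, -6.688, 2.182], [-0.0, 0.006, 0.014, -6.157, -6.714, 2.132], [0.003, 0.004, 0.013, -6.306, -6.743, 2.09], [0.006, 0.002, 0.012, -6.481, -6.772, 2.058], [0.009, -0.001, 0.01, -6.679, -6.801, 2.038], [0.012, -0.003, 0.009, -6.899, -6.83, 2.031], [0.014, -0.006, 0.007, -7.137, -6.856, 2.039], [0.017, -0.009, 0.005, -7.388, -6.881, 2.063], [0.019, -0.012, 0.003, -7.649, -6.906, 2.104], [0.021, -0.015, 0.0, -7.913, -6.933, 2.165], [0.023, -0.018, -0.002, -8.175, -6.964, 2.246], [0.025, -0.02, -0.005, -8.427, -7.004, 2.344], [0.026, -0.023, -0.009, -8.663, -7.057, 2.458], [0.027, -0.026, -0.012, -8.876, -7.131, 2.584]]
0.04334537603146332 11.674793312544212
```

```bash
sed -i 's/linspace(0,1,23)/linspace(0,1,37)/; s/^    el,wr.*$/    pass/' j.py; sed -i 's/print(np.round(o,3).tolist())/[print(np.r_[np.round(r[:3],3),np.round(r[3:],1)].tolist()) for r in o]/' j.py; python3 j.py
```

```text
[-0.87430798  0.49034343 -0.54645905  2.20389012  1.05125072  1.78327507
  0.30409049] 1.5118085285911581e-05 3.4438611511512157e-06
[ 0.24624448 -0.00766124 -0.40520106  1.9         0.25222364  1.69162125
  0.15313167]
[-0.018, 0.016, 0.011, -3.8, -4.0, 1.7]
[-0.017, 0.015, 0.011, -3.7, -4.0, 1.7]
[-0.016, 0.014, 0.011, -3.7, -4.0, 1.7]
[-0.015, 0.013, 0.011, -3.6, -4.0, 1.6]
[-0.013, 0.012, 0.011, -3.6, -4.0, 1.6]
[-0.012, 0.011, 0.011, -3.6, -4.0, 1.6]
[-0.011, 0.01, 0.011, -3.6, -4.0, 1.5]
[-0.01, 0.01, 0.011, -3.6, -4.0, 1.5]
[-0.008, 0.009, 0.011, -3.6, -4.0, 1.5]
[-0.007, 0.008, 0.01, -3.6, -4.1, 1.4]
[-0.006, 0.007, 0.01, -3.6, -4.1, 1.4]
[-0.005, 0.007, 0.01, -3.6, -4.1, 1.4]
[-0.004, 0.006, 0.009, -3.6, -4.1, 1.4]
[-0.002, 0.005, 0.009, -3.7, -4.1, 1.3]
[-0.001, 0.004, 0.009, -3.7, -4.1, 1.3]
[-0.0, 0.004, 0.008, -3.8, -4.1, 1.3]
[0.001, 0.003, 0.008, -3.8, -4.1, 1.3]
[0.002, 0.002, 0.008, -3.9, -4.1, 1.3]
[0.003, 0.001, 0.007, -3.9, -4.1, 1.3]
[0.004, 0.0, 0.007, -4.0, -4.1, 1.3]
[0.006, -0.001, 0.006, -4.1, -4.2, 1.2]
[0.007, -0.002, 0.006, -4.2, -4.2, 1.2]
[0.008, -0.003, 0.005, -4.3, -4.2, 1.2]
[0.009, -0.004, 0.004, -4.3, -4.2, 1.2]
[0.01, -0.005, 0.003, -4.4, -4.2, 1.3]
[0.011, -0.006, 0.003, -4.5, -4.2, 1.3]
[0.011, -0.007, 0.002, -4.6, -4.2, 1.3]
[0.012, -0.008, 0.001, -4.7, -4.2, 1.3]
[0.013, -0.009, -0.0, -4.8, -4.2, 1.3]
[0.014, -0.01, -0.001, -4.9, -4.2, 1.3]
[0.014, -0.011, -0.002, -5.0, -4.3, 1.4]
[0.015, -0.012, -0.004, -5.1, -4.3, 1.4]
[0.015, -0.013, -0.005, -5.2, -4.3, 1.5]
[0.016, -0.014, -0.006, -5.3, -4.3, 1.5]
[0.016, -0.015, -0.007, -5.4, -4.3, 1.5]
[0.017, -0.016, -0.009, -5.4, -4.4, 1.6]
0.02697970274159253 7.16217141555787
```

apply_moves(targets=[[[-0.018,0.016,0.011,-3.8,-4,1.7,0],[-0.017,0.015,0.011,-3.7,-4,1.7,0],[-0.016,0.014,0.011,-3.7,-4,1.7,0],[-0.015,0.013,0.011,-3.6,-4,1.6,0],[-0.013,0.012,0.011,-3.6,-4,1.6,0],[-0.012,0.011,0.011,-3.6,-4,1.6,0],[-0.011,0.01,0.011,-3.6,-4,1.5,0],[-0.01,0.01,0.011,-3.6,-4,1.5,0],[-0.008,0.009,0.011,-3.6,-4,1.5,0],[-0.007,0.008,0.01,-3.6,-4.1,1.4,0],[-0.006,0.007,0.01,-3.6,-4.1,1.4,0],[-0.005,0.007,0.01,-3.6,-4.1,1.4,0]]])

```text
t: 2.65
eef_pos: [0.3486, -0.1203, 0.2561]
tool_rot: [-0.68, 0.165, 0.043, 0.713]
wrist_force: [0.5, -0.6, 0.0]
finger_gap: 0.0002
```

```bash
python3 log.py; python3 kin2.py
```

```text
2.65 [ 0.952 -0.04  -0.67   1.816 -0.013  1.657  0.112] [ 0.3486 -0.1203  0.2561] F [ 0.5 -0.6  0. ] 0.0001878521726461489
[[ 0.942 -0.286  0.177]
 [-0.163  0.072  0.984]
 [-0.295 -0.955  0.021]]
[ 2.495e-01 -1.560e-02 -0.000e+00 -5.300e-03  4.678e-01 -5.300e-03
  5.131e-01 -2.000e-04 -2.000e-04  3.687e-01] 1.2451825288084528e-06
```

```bash
cat > sim.py <<'E'
from rows import *
def jac(q):
    p,r=FK(q);J=np.zeros((6,7));h=1e-6
    for i in range(7):
        d=q.copy();d[i]+=h;p2,r2=FK(d);J[:3,i]=(p2-p)/h;J[3:,i]=(r2*r.inv()).as_rotvec()/h
    return J
def sim(q,rw,verbose=True):
    p,r=FK(q)
    for row in rw:
        p=p+r.apply(row[:3]);r=r*R.from_rotvec(np.radians(row[3:6]))
        for _ in range(6):
            pp,rr=FK(q);e=np.r_[p-pp,(r*rr.inv()).as_rotvec()];J=jac(q)
            q=np.clip(q+J.T@np.linalg.solve(J@J.T+1e-5*np.eye(6),e),lo,hi)
    pp,rr=FK(q);print("q",np.round(q,2),"err",np.linalg.norm(pp-p),"p",np.round(pp,3));return q
E
cat > s2.py <<'E'
from sim import *
import re,subprocess
q=np.array(D[-1]["qpos"])
txt=subprocess.run("git",capture_output=True) if 0 else None
rw=np.array([[-0.004,0.006,0.009,-3.6,-4.1,1.4],[-0.002,0.005,0.009,-3.7,-4.1,1.3],[-0.001,0.004,0.009,-3.7,-4.1,1.3],[0,0.004,0.008,-3.8,-4.1,1.3],[0.001,0.003,0.008,-3.8,-4.1,1.3],[0.002,0.002,0.008,-3.9,-4.1,1.3],[0.003,0.001,0.007,-3.9,-4.1,1.3],[0.004,0,0.007,-4.0,-4.1,1.3],[0.006,-0.001,0.006,-4.1,-4.2,1.2],[0.007,-0.002,0.006,-4.2,-4.2,1.2],[0.008,-0.003,0.005,-4.3,-4.2,1.2],[0.009,-0.004,0.004,-4.3,-4.2,1.2],[0.01,-0.005,0.003,-4.4,-4.2,1.3],[0.011,-0.006,0.003,-4.5,-4.2,1.3],[0.011,-0.007,0.002,-4.6,-4.2,1.3],[0.012,-0.008,0.001,-4.7,-4.2,1.3],[0.013,-0.009,0,-4.8,-4.2,1.3],[0.014,-0.01,-0.001,-4.9,-4.2,1.3],[0.014,-0.011,-0.002,-5.0,-4.3,1.4],[0.015,-0.012,-0.004,-5.1,-4.3,1.4],[0.015,-0.013,-0.005,-5.2,-4.3,1.5],[0.016,-0.014,-0.006,-5.3,-4.3,1.5],[0.016,-0.015,-0.007,-5.4,-4.3,1.5],[0.017,-0.016,-0.009,-5.4,-4.4,1.6]])
for k in range(0,24,6): q=sim(q,rw[k:k+6]); print(np.round(joints(q),2).tolist())
p,r=FK(q);T=b2w([-130,20,112]);n=6
fr=[(p+(T-p)*i/n,r) for i in range(n+1)];q=sim(q,rows(fr))
T2=b2w([-76,-25,102]);fr=[(T+(T2-T)*i/n,r) for i in range(n+1)];q=sim(q,rows(fr))
E
python3 s2.py
```

```text
q [ 0.74  0.01 -0.89  1.89  0.27  1.69  0.15] err 1.8875832159447664e-16 p [ 0.335 -0.07   0.231]
[[-0.01, -0.02, 0.72], [0.47, 0.05, 0.55]]
q [ 0.46  0.19 -1.08  1.98  0.6   1.78  0.11] err 6.359601310784502e-17 p [ 0.345 -0.022  0.209]
[[0.08, -0.06, 0.71], [0.42, 0.23, 0.46]]
q [ 0.04  0.48 -1.12  2.08  0.93  1.95  0.08] err 2.276126435504334e-16 p [0.366 0.055 0.179]
[[0.22, -0.03, 0.66], [0.3, 0.37, 0.35]]
q [-0.46  0.73 -1.01  2.19  1.2   2.05  0.18] err 0.002891975431966198 p [0.36  0.171 0.124]
[[0.29, 0.12, 0.59], [0.11, 0.42, 0.22]]
q [-0.31  0.68 -0.96  2.27  1.34  1.95  0.25] err 4.311058334485492e-16 p [0.415 0.114 0.112]
q [-0.18  0.65 -0.89  2.31  1.48  1.84  0.31] err 9.309503074677274e-17 p [0.465 0.065 0.102]
```

apply_moves(targets=[[[-0.004,0.006,0.009,-3.6,-4.1,1.4,0],[-0.002,0.005,0.009,-3.7,-4.1,1.3,0],[-0.001,0.004,0.009,-3.7,-4.1,1.3,0],[0,0.004,0.008,-3.8,-4.1,1.3,0],[0.001,0.003,0.008,-3.8,-4.1,1.3,0],[0.002,0.002,0.008,-3.9,-4.1,1.3,0],[0.003,0.001,0.007,-3.9,-4.1,1.3,0],[0.004,0,0.007,-4,-4.1,1.3,0],[0.006,-0.001,0.006,-4.1,-4.2,1.2,0],[0.007,-0.002,0.006,-4.2,-4.2,1.2,0],[0.008,-0.003,0.005,-4.3,-4.2,1.2,0],[0.009,-0.004,0.004,-4.3,-4.2,1.2,0]]])

```text
t: 3.85
eef_pos: [0.3466, -0.0212, 0.21]
tool_rot: [0.794, 0.093, -0.462, -0.384]
wrist_force: [-0.8, 0.3, 0.5]
finger_gap: 0.0
```

```bash
python3 log.py; cat > s3.py <<'E'
from sim import *
from scipy.spatial.transform import Slerp
q=np.array(D[-1]["qpos"]);p,r=FK(q);Rt=toolR(-40,15,90)
T=b2w([-160,45,125]);n=12
print("turn",np.degrees((r.inv()*Rt).magnitude()),p,T)
sl=Slerp([0,1],R.concatenate([r,Rt]))
fr=[(p+(T-p)*i/n,sl(i/n)) for i in range(n+1)];o=rows(fr)
for x in o:print(np.r_[np.round(x[:3],3),np.round(x[3:],1)].tolist())
q=sim(q,o[:6]);q=sim(q,o[6:])
E
python3 s3.py
```

```text
3.85 [ 0.46   0.189 -1.084  1.977  0.598  1.778  0.114] [ 0.3466 -0.0212  0.21  ] F [-0.8  0.3  0.5] 1.6586708902231262e-06
[[ 0.556 -0.207 -0.805]
 [ 0.503 -0.687  0.524]
 [-0.662 -0.696 -0.278]]
turn 80.56338665415242 [ 0.3466475  -0.02122333  0.20995023] [0.38746551 0.14159705 0.125     ]
[0.013, -0.005, 0.006, -5.0, -4.3, 1.3]
[0.014, -0.006, 0.005, -5.0, -4.3, 1.3]
[0.014, -0.007, 0.003, -5.0, -4.3, 1.3]
[0.014, -0.007, 0.002, -5.0, -4.3, 1.3]
[0.014, -0.007, -0.0, -5.0, -4.3, 1.3]
[0.014, -0.008, -0.002, -5.0, -4.3, 1.3]
[0.013, -0.008, -0.003, -5.0, -4.3, 1.3]
[0.013, -0.008, -0.005, -5.0, -4.3, 1.3]
[0.012, -0.007, -0.007, -5.0, -4.3, 1.3]
[0.011, -0.007, -0.008, -5.0, -4.3, 1.3]
[0.011, -0.007, -0.01, -5.0, -4.3, 1.3]
[0.01, -0.006, -0.011, -5.0, -4.3, 1.3]
q [-0.    0.51 -1.11  2.09  0.95  1.95  0.05] err 2.2887833992611187e-16 p [0.367 0.06  0.167]
q [-0.33  0.73 -1.05  2.24  1.29  2.04  0.21] err 2.2929868617541516e-16 p [0.387 0.142 0.125]
```

apply_moves(targets=[[[0.013,-0.005,0.006,-5,-4.3,1.3,0],[0.014,-0.006,0.005,-5,-4.3,1.3,0],[0.014,-0.007,0.003,-5,-4.3,1.3,0],[0.014,-0.007,0.002,-5,-4.3,1.3,0],[0.014,-0.007,0,-5,-4.3,1.3,0],[0.014,-0.008,-0.002,-5,-4.3,1.3,0],[0.013,-0.008,-0.003,-5,-4.3,1.3,0],[0.013,-0.008,-0.005,-5,-4.3,1.3,0]]])

```text
t: 4.65
eef_pos: [0.3736, 0.0895, 0.1521]
tool_rot: [0.711, 0.282, -0.644, -0.01]
wrist_force: [-1.1, -0.3, -0.3]
finger_gap: 0.0004
```

```bash
python3 log.py; sed -i 's/n=12/n=6/; s/\[-160,45,125\]/[-152,36,120]/' s3.py; python3 s3.py; python3 - <<'E'
from station import *
import cv2
for n in("side",):
    c=camera(n);cv2.imwrite(f"pics/b_{n}.png",c["frame"])
E
```

```text
4.65 [-0.146  0.591 -1.079  2.135  1.055  1.984  0.085] [0.3736 0.0895 0.1521] F [-1.1 -0.3 -0.3] 0.0003553898066992097
[[ 0.011  0.388 -0.921]
 [ 0.414 -0.841 -0.349]
 [-0.91  -0.377 -0.17 ]]
turn 26.814639015176304 [0.37361404 0.08953476 0.15213857] [0.39469781 0.13196928 0.12      ]
[0.008, -0.003, -0.005, -3.3, -2.8, 0.9]
[0.008, -0.002, -0.005, -3.3, -2.8, 0.9]
[0.007, -0.002, -0.006, -3.3, -2.8, 0.9]
[0.007, -0.002, -0.006, -3.3, -2.8, 0.9]
[0.007, -0.002, -0.007, -3.3, -2.8, 0.9]
[0.006, -0.001, -0.007, -3.3, -2.8, 0.9]
q [-0.32  0.72 -1.03  2.26  1.31  2.01  0.22] err 3.2398021848425308e-16 p [0.395 0.132 0.12 ]
q [-0.32  0.72 -1.03  2.26  1.31  2.01  0.22] err 0.0 p [0.395 0.132 0.12 ]
```

View pics/b_side.png

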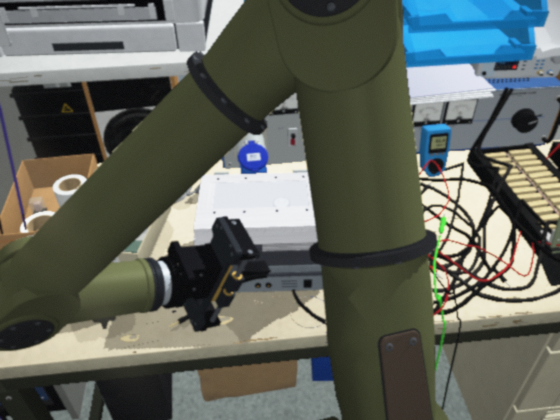

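The side view shows the gripper tilted just in front of the box's front, with fingers at about (255, 268). Nothing is touched.

apply_moves(targets=[[[0.008,-0.003,-0.005,-3.3,-2.8,0.9,0],[0.008,-0.002,-0.005,-3.3,-2.8,0.9,0],[0.007,-0.002,-0.006,-3.3,-2.8,0.9,0],[0.007,-0.002,-0.006,-3.3,-2.8,0.9,0],[0.007,-0.002,-0.007,-3.3,-2.8,0.9,0],[0.006,-0.001,-0.007,-3.3,-2.8,0.9,0],[0,0,0,0,0,0,0]]])

```text
t: 5.4
eef_pos: [0.3941, 0.1302, 0.1192]
tool_rot: [-0.613, -0.352, 0.683, -0.181]
wrist_force: [-0.4, -0.6, -0.2]
finger_gap: 0.0004
```

```bash
python3 log.py; cat > view.py <<'E'
import sys
from station import *
import cv2
c=camera(sys.argv[1]);f=c["frame"]
if len(sys.argv)>3:
    x0,y0,x1,y1=map(int,sys.argv[3:7]);f=cv2.resize(f[y0:y1,x0:x1],None,fx=3,fy=3,interpolation=cv2.INTER_CUBIC)
cv2.imwrite(f"pics/{sys.argv[2]}.png",f)
E
python3 view.py wrist c_wrist; python3 view.py side c_side 130 150 380 340
python3 - <<'E'
from station import *
from kin2 import *
s=sense();print(w2b(s["eef_pos"]))
p=np.array(s["eef_pos"]);r=R.from_quat(s["tool_rot"])
print(np.degrees((r.inv()*toolR(-40,15,90)).as_rotvec()))
for b in ([-76,-25,102],[-95,-9,112]):print(b,r.inv().apply(b2w(b)-p))
E
```

```text
5.4 [-0.337  0.706 -1.004  2.255  1.296  1.999  0.216] [0.3941 0.1302 0.1192] F [-0.4 -0.6 -0.2] 0.00040522650433323415
[[-0.182  0.679 -0.711]
 [ 0.184 -0.687 -0.703]
 [-0.966 -0.258  0.   ]]
[-152.0981299    33.97650434  120.01446647]
[-0.76728766 -0.31880833 -0.03924727]
[-76, -25, 102] [-0.0074074   0.09753438 -0.00508432]
[-95, -9, 112] [-0.01065664  0.07095702 -0.00479014]
```

View pics/c_wrist.png

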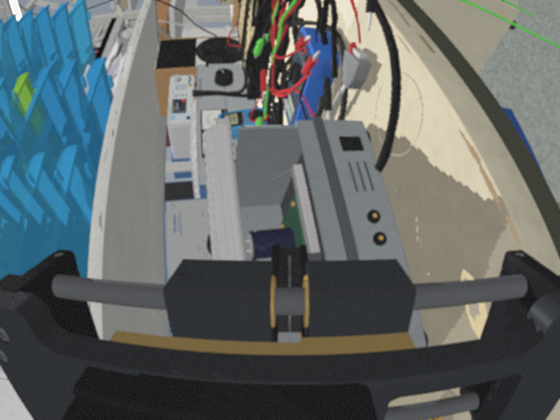

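View pics/c_side.png

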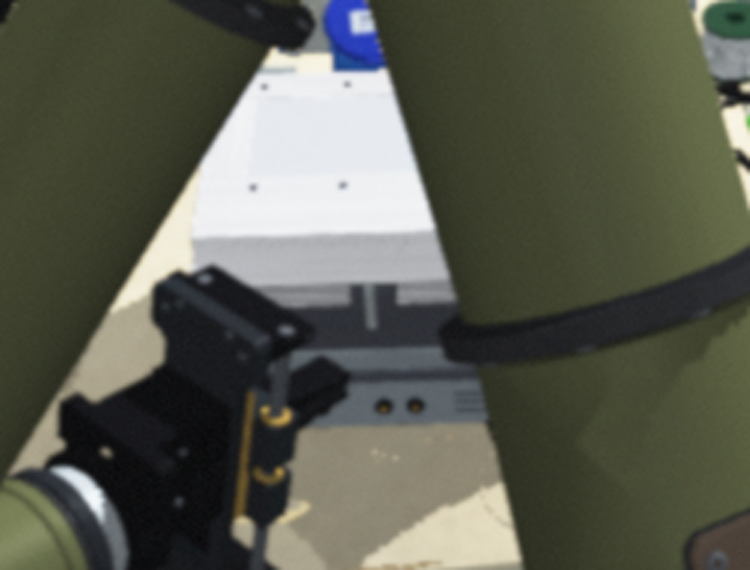

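In the wrist view the shut fingers at (290, 300) line up with the gap between the hood edge (column ~235) and the sill (column ~305). In the side view the paddle is still at about (254, 250). I'll now insert the fingers along their axis.

apply_moves(targets=[[[-0.001,0.012,0,0,0,0,0],[-0.001,0.012,0,0,0,0,0],[-0.001,0.012,0,0,0,0,0],[-0.001,0.012,0,0,0,0,0],[-0.001,0.012,0,0,0,0,0]]])

```text
t: 6.0
eef_pos: [0.4366, 0.0857, 0.109]
tool_rot: [-0.614, -0.35, 0.684, -0.18]
wrist_force: [0.1, 0.5, -0.3]
finger_gap: 0.0005
```

apply_moves(targets=[[[-0.001,0.01,0,0,0,0,0],[-0.001,0.01,0,0,0,0,0],[0,0.01,0,0,0,0,0],[0,0.007,0,0,0,0,0],[0,0,0,0,0,0,0],[0,0,0,0,0,0,0]]])

```text
t: 6.6
eef_pos: [0.4611, 0.0613, 0.1014]
tool_rot: [-0.614, -0.35, 0.684, -0.18]
wrist_force: [-0.3, -0.5, 0.3]
finger_gap: 0.0008
```

```bash
cat > st.py <<'E'
from station import *
from kin2 import *
s=sense();p=np.array(s["eef_pos"]);r=R.from_quat(s["tool_rot"]);B=R.from_euler('z',YAW)
print("t",s["t"],"box",np.round(w2b(p),1),"F box",np.round(B.inv().apply(s["wrist_force"]),1),"Ftool",np.round(r.inv().apply(s["wrist_force"]),1))
print("q",np.round(s["qpos"],2),"rot err",np.round(np.degrees((r.inv()*toolR(-40,15,90)).as_rotvec()),1))
M=r.inv().as_matrix()@B.as_matrix()
print("box axes in tool:\n",np.round(M,3))
E
python3 st.py
```

```text
t 6.6 box [-80.  -29.  101.4] F box [-0.3 -0.5  0.3] Ftool [-0.3  0.   0.6]
q [-0.16  0.67 -0.92  2.32  1.49  1.86  0.3 ] rot err [-0.8 -0.1 -0.1]
box axes in tool:
 [[-0.196  0.168 -0.966]
 [ 0.731 -0.631 -0.258]
 [-0.653 -0.757  0.001]]
```

apply_moves(targets=[[[0.0005,-0.0019,-0.0023,0,0,0,0],[0.0005,-0.0019,-0.0023,0,0,0,0],[0.0005,-0.0019,-0.0023,0,0,0,0],[0,0,0,0,0,0,0]]])

```text
t: 7.0
eef_pos: [0.4621, 0.0712, 0.1013]
tool_rot: [-0.614, -0.351, 0.684, -0.181]
wrist_force: [0.5, 0.1, -0.5]
finger_gap: 0.0003
```

apply_moves(targets=[[[0.0005,-0.0019,-0.0023,0,0,0,0],[0,0,0,0,0,0,0]]])

```text
t: 7.2
eef_pos: [0.4623, 0.0737, 0.1014]
tool_rot: [-0.614, -0.351, 0.684, -0.18]
wrist_force: [0.1, 0.5, 0.1]
finger_gap: 0.0005
```

apply_moves(targets=[[[0.0005,-0.0019,-0.0023,0,0,0,0],[0,0,0,0,0,0,0]]])

```text
t: 7.4
eef_pos: [0.4626, 0.0767, 0.1014]
tool_rot: [-0.614, -0.35, 0.684, -0.18]
wrist_force: [1.1, 0.2, 0.5]
finger_gap: 0.0004
```

apply_moves(targets=[[[0.0005,-0.0019,-0.0023,0,0,0,0],[0,0,0,0,0,0,0]]])

```text
t: 7.6
eef_pos: [0.4628, 0.0795, 0.1014]
tool_rot: [-0.614, -0.35, 0.684, -0.18]
wrist_force: [0.1, 0.1, 0.0]
finger_gap: 0.0005
```

```bash
python3 st.py
```

```text
t 7.6 box [-79.8 -10.7 101.4] F box [0.1 0.1 0. ] Ftool [-0.   0.  -0.1]
q [-0.19  0.69 -0.92  2.28  1.48  1.89  0.3 ] rot err [-0.8 -0.1 -0.1]
box axes in tool:
 [[-0.196  0.168 -0.966]
 [ 0.731 -0.632 -0.258]
 [-0.653 -0.757  0.001]]
```

apply_moves(targets=[[[0.0005,-0.0019,-0.0023,0,0,0,0],[0,0,0,0,0,0,0]]])

```text
t: 7.8
eef_pos: [0.4627, 0.0817, 0.1014]
tool_rot: [-0.614, -0.349, 0.685, -0.18]
wrist_force: [-0.8, -3.1, 0.5]
finger_gap: 0.0008
```

apply_moves(targets=[[[0.0005,-0.0019,-0.0023,0,0,0,0],[0,0,0,0,0,0,0]]])

```text
t: 8.0
eef_pos: [0.4631, 0.0851, 0.1014]
tool_rot: [-0.614, -0.35, 0.684, -0.18]
wrist_force: [-1.7, -4.0, 0.3]
finger_gap: 0.0002
```

apply_moves(targets=[[[0.0005,-0.0019,-0.0023,0,0,0,0],[0,0,0,0,0,0,0]]])

```text
t: 8.2
eef_pos: [0.4635, 0.0884, 0.1014]
tool_rot: [-0.614, -0.35, 0.684, -0.18]
wrist_force: [-0.8, -3.1, 0.3]
finger_gap: 0.0003
```

```bash
python3 st.py
```

```text
t 8.2 box [-79.8  -1.7 101.4] F box [-0.5 -3.2  0.3] Ftool [-0.7  1.5  2.7]
q [-0.21  0.7  -0.91  2.26  1.48  1.9   0.3 ] rot err [-0.8 -0.1 -0.1]
box axes in tool:
 [[-0.196  0.168 -0.966]
 [ 0.731 -0.632 -0.258]
 [-0.654 -0.757  0.001]]
```

The catch was felt at TCP y ≈ -8.5, where -8 was expected, and it yields at about 3 N. I'll keep pushing left.

apply_moves(targets=[[[0.0005,-0.0019,-0.0023,0,0,0,0],[0.0005,-0.0019,-0.0023,0,0,0,0],[0.0005,-0.0019,-0.0023,0,0,0,0],[0,0,0,0,0,0,0]]])

```text
t: 8.6
eef_pos: [0.4643, 0.0976, 0.1014]
tool_rot: [-0.614, -0.35, 0.684, -0.18]
wrist_force: [-1.6, -5.0, -0.8]
finger_gap: 0.0004
```

apply_moves(targets=[[[0.0005,-0.0019,-0.0023,0,0,0,0],[0.0005,-0.0019,-0.0023,0,0,0,0],[0,0,0,0,0,0,0]]])

```text
t: 8.9
eef_pos: [0.4648, 0.1033, 0.1015]
tool_rot: [-0.614, -0.35, 0.684, -0.18]
wrist_force: [-1.2, -5.2, 0.6]
finger_gap: 0.0004
```

```bash
python3 st.py
```

```text
t 8.9 box [-79.8  13.2 101.5] F box [-0.7 -5.2  0.6] Ftool [-1.3  2.6  4.5]
q [-0.23  0.72 -0.91  2.23  1.47  1.91  0.31] rot err [-0.8 -0.1 -0.1]
box axes in tool:
 [[-0.196  0.167 -0.966]
 [ 0.731 -0.632 -0.257]
 [-0.654 -0.757  0.001]]
```

apply_moves(targets=[[[0.0005,-0.0019,-0.0023,0,0,0,0],[-0.0039,-0.001,0,0,0,0,0],[-0.0039,-0.001,0,0,0,0,0],[0,0,0,0,0,0,0]]])

```text
t: 9.3
eef_pos: [0.4643, 0.1062, 0.1086]
tool_rot: [-0.613, -0.351, 0.685, -0.18]
wrist_force: [-4.5, -4.7, -2.1]
finger_gap: 0.0005
```

apply_moves(targets=[[[-0.0029,-0.0008,0,0,0,0,0],[0,0,0,0,0,0,0]]])

```text
t: 9.5
eef_pos: [0.4642, 0.1061, 0.1114]
tool_rot: [-0.613, -0.351, 0.685, -0.18]
wrist_force: [-4.2, -3.8, -3.3]
finger_gap: 0.0006
```

apply_moves(targets=[[[-0.0029,-0.0008,0,0,0,0,0],[0,0,0,0,0,0,0]]])

```text
t: 9.7
eef_pos: [0.4642, 0.1062, 0.1143]
tool_rot: [-0.612, -0.351, 0.685, -0.18]
wrist_force: [-4.9, -3.2, -3.3]
finger_gap: 0.0005
```

```bash
python3 st.py
```

```text
t 9.7 box [-80.7  16.  114.3] F box [-4.7 -3.6 -3.3] Ftool [ 3.5 -0.2  5.8]
q [-0.22  0.68 -0.94  2.23  1.45  1.91  0.34] rot err [-0.8 -0.   0.1]
box axes in tool:
 [[-0.2    0.168 -0.965]
 [ 0.73  -0.631 -0.261]
 [-0.653 -0.757  0.004]]
```

```bash
python3 view.py wrist d_wrist; python3 view.py side d_side 150 160 350 310
```

```text
(no output)
```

View pics/d_wrist.png

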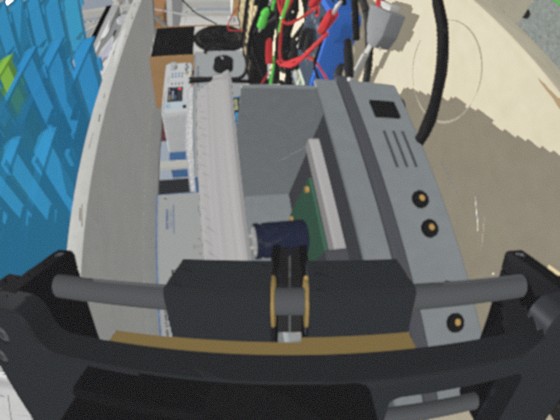

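View pics/d_side.png

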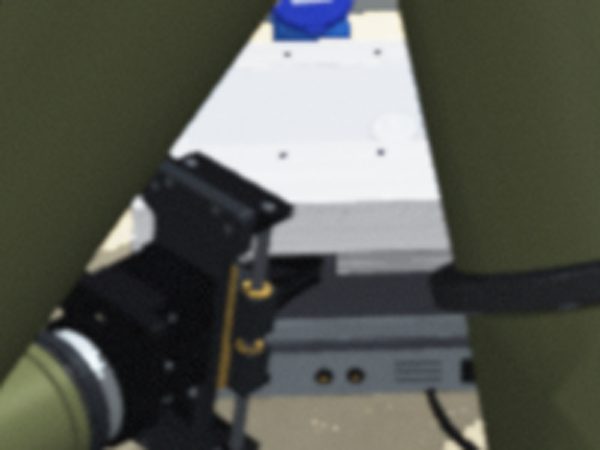

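The wrist view shows the fingers inside under the edge, with the catch's barrel visible at (280, 238). In the side view the gripper's upper plate and carriage, at about (285, 230), sit right against the hood front, which explains the backward 4.7 N. I'll back off slightly and turn the tool more square to the front.

```bash
cat > s4.py <<'E'
from sim import *
from station import *
s=sense();q=np.array(s["qpos"]);p,r=FK(q);print(p-s["eef_pos"])
for psi,pi in((-36,15),(-34,12),(-32,10),(-30,15)):
    b=w2b(p)+[-4,2,0];Rt=toolR(psi,pi,90)
    n=4
    from scipy.spatial.transform import Slerp
    sl=Slerp([0,1],R.concatenate([r,Rt]));T=b2w(b)
    o=rows([(p+(T-p)*i/n,sl(i/n)) for i in range(n+1)]);print(psi,pi,np.round(o[0],4));q2=sim(q.copy(),o)
    T2=b2w([-40,18,260]);n=10;q3=sim(q2,rows([(T+(T2-T)*i/n,Rt) for i in range(n+1)]))
E
python3 s4.py
```

```text
[ 1.73993835e-07  1.53300632e-07 -2.11171623e-07]
-36 15 [ 3.0000e-04 -1.0000e-03  3.0000e-04 -1.1705e+00 -2.5990e-01  2.7900e-02]
q [-0.22  0.66 -0.96  2.3   1.49  1.88  0.34] err 2.242025235105681e-16 p [0.46  0.108 0.114]
q [ 0.06  0.26 -1.14  2.22  1.41  1.69  0.75] err 2.3055512673781017e-16 p [0.505 0.105 0.26 ]
-34 12 [ 3.0000e-04 -1.0000e-03  3.0000e-04 -1.6632e+00 -3.4640e-01  7.7800e-01]
q [-0.26  0.69 -0.92  2.32  1.54  1.92  0.3 ] err 1.193812447098184e-16 p [0.46  0.108 0.114]
q [ 0.01  0.27 -1.1   2.26  1.46  1.71  0.71] err 2.2887833992611187e-16 p [0.505 0.105 0.26 ]
-32 10 [ 3.0000e-04 -1.0000e-03  3.0000e-04 -2.1576e+00 -4.2610e-01  1.2773e+00]
q [-0.29  0.71 -0.89  2.34  1.57  1.94  0.27] err 1.576213700060856e-16 p [0.46  0.108 0.114]
q [-0.01  0.27 -1.08  2.29  1.5   1.71  0.69] err 1.1443916996305594e-16 p [0.505 0.105 0.26 ]
-30 15 [ 3.000e-04 -1.000e-03  3.000e-04 -2.619e+00 -6.496e-01  3.060e-02]
q [-0.2   0.61 -0.98  2.38  1.56  1.83  0.34] err 3.2398021848425308e-16 p [0.46  0.108 0.114]
q [ 0.15  0.12 -1.19  2.3   1.41  1.52  0.78] err 1.7772239894833365e-16 p [0.505 0.105 0.26 ]
```

apply_moves(targets=[[[0.0003,-0.001,0.0003,-1.7,-0.3,0.8,0],[0.0003,-0.001,0.0003,-1.7,-0.3,0.8,0],[0.0003,-0.001,0.0003,-1.7,-0.3,0.8,0],[0.0003,-0.001,0.0003,-1.7,-0.3,0.8,0],[0,0,0,0,0,0,0]]])

```text
t: 10.3
eef_pos: [0.4607, 0.1074, 0.1156]
tool_rot: [-0.604, -0.371, 0.663, -0.241]
wrist_force: [-1.4, -4.8, 0.4]
finger_gap: 0.0006
```

```bash
python3 st.py
```

```text
t 10.3 box [-84.2  17.  115.6] F box [-1.  -4.9  0.4] Ftool [-0.8  1.8  4.6]
q [-0.26  0.69 -0.91  2.32  1.54  1.92  0.29] rot err [ 6.1  1.2 -3.4]
box axes in tool:
 [[-0.165  0.115 -0.98 ]
 [ 0.815 -0.544 -0.201]
 [-0.556 -0.831 -0.004]]
```

apply_moves(targets=[[[0.0002,-0.0011,-0.0017,0,0,0,0],[0.0002,-0.0011,-0.0017,0,0,0,0],[0,0,0,0,0,0,0]]])

```text
t: 10.6
eef_pos: [0.4616, 0.1119, 0.1157]
tool_rot: [-0.604, -0.37, 0.663, -0.24]
wrist_force: [-0.9, -5.4, 0.1]
finger_gap: 0.0007
```

apply_moves(targets=[[[-0.002,-0.0004,0,0,0,0,0],[-0.002,-0.0004,0,0,0,0,0],[0,0,0,0,0,0,0]]])

```text
t: 10.9
eef_pos: [0.461, 0.1119, 0.1187]
tool_rot: [-0.603, -0.371, 0.664, -0.239]
wrist_force: [-3.7, -5.0, -2.4]
finger_gap: 0.0003
```

apply_moves(targets=[[[-0.003,-0.0006,0,0,0,0,0],[0,0,0,0,0,0,0]]])

```text
t: 11.1
eef_pos: [0.461, 0.1119, 0.1217]
tool_rot: [-0.603, -0.371, 0.664, -0.239]
wrist_force: [-3.1, -4.5, -2.4]
finger_gap: 0.0009
```

```bash
python3 st.py
```

```text
t 11.1 box [-84.3  21.4 121.7] F box [-2.7 -4.7 -2.4] Ftool [2.3 0.9 5.4]
q [-0.26  0.67 -0.93  2.32  1.53  1.92  0.31] rot err [ 6.   1.2 -3.2]
box axes in tool:
 [[-0.168  0.117 -0.979]
 [ 0.813 -0.545 -0.205]
 [-0.557 -0.83  -0.004]]
```

apply_moves(targets=[[[-0.003,-0.0006,0,0,0,0,0],[-0.003,-0.0006,0,0,0,0,0],[0,0,0,0,0,0,0]]])

```text
t: 11.4
eef_pos: [0.4607, 0.1118, 0.127]
tool_rot: [-0.603, -0.372, 0.664, -0.239]
wrist_force: [-3.6, -4.5, -4.7]
finger_gap: 0.0005
```

apply_moves(targets=[[[-0.003,-0.0006,0,0,0,0,0],[-0.003,-0.0006,0,0,0,0,0],[0,0,0,0,0,0,0]]])

```text
t: 11.7
eef_pos: [0.4606, 0.1118, 0.1331]
tool_rot: [-0.603, -0.372, 0.665, -0.239]
wrist_force: [-4.3, -4.1, -4.8]
finger_gap: 0.0002
```

```bash
python3 st.py;  python3 view.py wrist e_wrist; python3 view.py side e_side 150 160 350 310
```

```text
t 11.7 box [-84.6  21.3 133.1] F box [-3.9 -4.5 -4.8] Ftool [4.9 0.2 5.9]
q [-0.24  0.64 -0.95  2.32  1.52  1.91  0.34] rot err [ 6.   1.3 -3.1]
box axes in tool:
 [[-0.17   0.117 -0.978]
 [ 0.813 -0.544 -0.206]
 [-0.557 -0.831 -0.003]]
```

View pics/e_wrist.png

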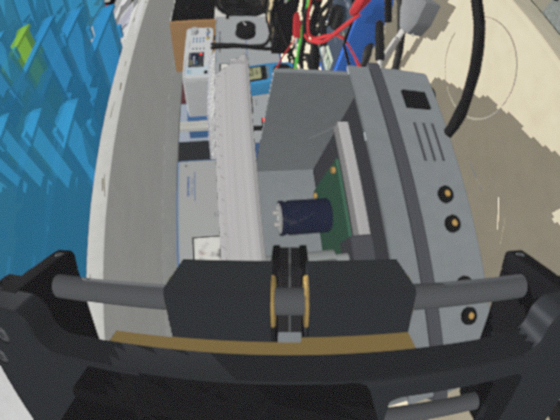

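View pics/e_side.png

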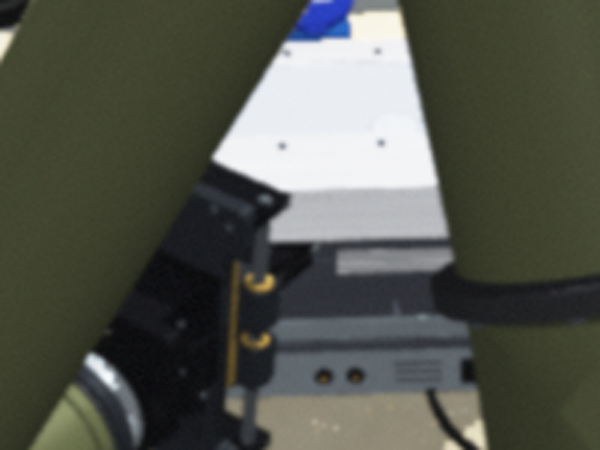

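```bash
cat > hood.py <<'E'
from h import *
from station import camera
def angle(n="side"):
    c=camera(n);W=cloud(c).reshape(-1,3)
    d=W[:,:2]-C;b=np.c_[d@ex,d@ey,W[:,2]]*1000
    b=b[np.isfinite(b).all(1)]
    # hood top plate: points in the box's y range whose distance from hinge is within 20..170 and at top plane offset
    m=(b[:,1]>-110)&(b[:,1]<110)&(b[:,0]>-120)&(b[:,0]<80)&(b[:,2]>90)&(b[:,2]<360)
    r=b[m];rel=np.c_[85-r[:,0],r[:,2]-150]
    # top plane is ~5 mm above the hinge: rel rotated by theta has normal coord ~5
    best=max(np.arange(0,1.41,.005),key=lambda t:((abs(-rel[:,0]*np.sin(t)+rel[:,1]*np.cos(t)-5)<2.5)&(rel[:,0]*np.cos(t)+rel[:,1]*np.sin(t)>40)&(rel[:,0]*np.cos(t)+rel[:,1]*np.sin(t)<165)).sum())
    return best,len(r)
if __name__=="__main__":
    print(angle("side"),angle("top"))
E
python3 hood.py
```

```text
(np.float64(0.095), 3840) (np.float64(0.105), 7672)
```

The depth images put the hood at 0.095 (side) and 0.105 rad (top). That is past the 0.06 catch stop, so the catch is clear. Next is the swing along the arc.

```bash
cat > arc.py <<'E'
from sim import *
from station import sense
s=sense();q=np.array(s["qpos"]);p=np.array(s["eef_pos"]);r=R.from_quat(s["tool_rot"])
b=w2b(p);off=np.array([2.6,14.7]);T=b[[0,2]]+off-[85,150];rad=np.hypot(*T);a0=np.arctan2(T[1],-T[0]);print("rad",rad,"a0",a0)
a=np.linspace(a0,1.14,25)
rr=np.linspace(rad,166,25)
fr=[]
for x,k in zip(a,rr):
    t=np.array([85,150])+k*np.array([-np.cos(x),np.sin(x)])-off;fr.append((b2w([t[0],b[1],t[1]]),r))
o=rows(fr);print(np.round((o[:,:3]),3).tolist())
for k in(0,12):q=sim(q,o[k:k+12])
print(w2b(fr[12][0]),w2b(fr[-1][0]))
E
python3 arc.py
```

```text
rad 167.03375798735536 a0 -0.01334805305937835
[[-0.008, -0.002, -0.0], [-0.008, -0.001, -0.0], [-0.008, -0.001, -0.001], [-0.008, -0.001, -0.001], [-0.008, -0.0, -0.001], [-0.008, 0.0, -0.001], [-0.008, 0.0, -0.001], [-0.008, 0.001, -0.002], [-0.008, 0.001, -0.002], [-0.008, 0.001, -0.002], [-0.008, 0.002, -0.002], [-0.007, 0.002, -0.002], [-0.007, 0.002, -0.003], [-0.007, 0.003, -0.003], [-0.007, 0.003, -0.003], [-0.007, 0.003, -0.003], [-0.006, 0.003, -0.003], [-0.006, 0.004, -0.003], [-0.006, 0.004, -0.003], [-0.006, 0.004, -0.004], [-0.005, 0.004, -0.004], [-0.005, 0.005, -0.004], [-0.005, 0.005, -0.004], [-0.005, 0.005, -0.004]]
q [-0.07  0.37 -1.08  2.29  1.47  1.79  0.6 ] err 2.1364582767275725e-16 p [0.487 0.11  0.224]
q [ 0.07  0.26 -1.06  2.18  1.53  1.64  0.81] err 2.498001805406602e-16 p [0.558 0.104 0.286]
[-58.38730977  21.25401014 224.22021366] [ 13.07931234  21.25401014 286.13316036]
```

apply_moves(targets=[[[-0.008,-0.002,0,0,0,0,0],[-0.008,-0.001,0,0,0,0,0],[-0.008,-0.001,-0.001,0,0,0,0],[-0.008,-0.001,-0.001,0,0,0,0],[0,0,0,0,0,0,0]]])

```text
t: 12.4
eef_pos: [0.4648, 0.1135, 0.1691]
tool_rot: [-0.606, -0.371, 0.662, -0.24]
wrist_force: [-0.0, 0.2, -0.7]
finger_gap: 0.0002
```

```bash
python3 st.py; python3 hood.py; python3 arc.py
```

```text
t 12.4 box [-80.6  23.4 169.1] F box [-0.1  0.2 -0.7] Ftool [ 0.7 -0.  -0.1]
q [-0.19  0.54 -1.    2.32  1.49  1.89  0.42] rot err [ 6.1  0.9 -3.4]
box axes in tool:
 [[-0.162  0.12  -0.98 ]
 [ 0.815 -0.544 -0.201]
 [-0.557 -0.831 -0.01 ]]
(np.float64(0.3), 3626) (np.float64(0.305), 7590)
rad 166.3125211396681 a0 0.20072122114123625
[[-0.006, -0.0, -0.001], [-0.006, 0.0, -0.001], [-0.006, 0.0, -0.001], [-0.006, 0.001, -0.001], [-0.006, 0.001, -0.001], [-0.006, 0.001, -0.002], [-0.006, 0.001, -0.002], [-0.006, 0.001, -0.002], [-0.006, 0.002, -0.002], [-0.006, 0.002, -0.002], [-0.006, 0.002, -0.002], [-0.006, 0.002, -0.002], [-0.006, 0.002, -0.002], [-0.005, 0.003, -0.002], [-0.005, 0.003, -0.003], [-0.005, 0.003, -0.003], [-0.005, 0.003, -0.003], [-0.005, 0.003, -0.003], [-0.005, 0.003, -0.003], [-0.004, 0.004, -0.003], [-0.004, 0.004, -0.003], [-0.004, 0.004, -0.003], [-0.004, 0.004, -0.003], [-0.004, 0.004, -0.003]]
q [-0.04  0.35 -1.08  2.27  1.48  1.77  0.63] err 2.7894008272968645e-16 p [0.498 0.111 0.239]
q [ 0.06  0.27 -1.06  2.18  1.54  1.65  0.8 ] err 1.594436429147036e-16 p [0.558 0.106 0.286]
[-47.79966043  23.32341466 238.52766756] [ 13.07931234  23.32341466 286.13316036]
```

The hood is at 0.30 rad, as predicted. I'll continue along the arc.

apply_moves(targets=[[[-0.006,0,-0.001,0,0,0,0],[-0.006,0,-0.001,0,0,0,0],[-0.006,0,-0.001,0,0,0,0],[-0.006,0.001,-0.001,0,0,0,0],[-0.006,0.001,-0.001,0,0,0,0],[-0.006,0.001,-0.002,0,0,0,0],[-0.006,0.001,-0.002,0,0,0,0],[-0.006,0.001,-0.002,0,0,0,0],[-0.006,0.002,-0.002,0,0,0,0],[-0.006,0.002,-0.002,0,0,0,0],[-0.006,0.002,-0.002,0,0,0,0],[-0.006,0.002,-0.002,0,0,0,0]]])

```text
t: 13.7
eef_pos: [0.4974, 0.1102, 0.2357]
tool_rot: [-0.604, -0.371, 0.663, -0.239]
wrist_force: [-4.3, 0.1, -1.5]
finger_gap: 0.0008
```

```bash
python3 st.py; python3 hood.py; sed -i 's/,25)/,15)/g; s/(0,12):q/(0,):q/; s/fr\[12\]/fr[7]/' arc.py;  python3 arc.py
```

```text
t 13.7 box [-47.8  22.7 235.7] F box [-4.3 -0.3 -1.5] Ftool [ 2.1 -3.   2.6]
q [-0.05  0.35 -1.08  2.27  1.48  1.77  0.63] rot err [ 6.   1.1 -3.3]
box axes in tool:
 [[-0.165  0.118 -0.979]
 [ 0.814 -0.545 -0.203]
 [-0.558 -0.83  -0.006]]
(np.float64(0.755), 2179) (np.float64(0.765), 6643)
rad 164.54290852713933 a0 0.6610806905088027
[[-0.005, 0.002, -0.002], [-0.005, 0.002, -0.002], [-0.005, 0.002, -0.002], [-0.005, 0.002, -0.002], [-0.005, 0.002, -0.002], [-0.004, 0.003, -0.002], [-0.004, 0.003, -0.002], [-0.004, 0.003, -0.002], [-0.004, 0.003, -0.003], [-0.004, 0.003, -0.003], [-0.004, 0.003, -0.003], [-0.004, 0.003, -0.003], [-0.003, 0.004, -0.003], [-0.003, 0.004, -0.003]]
q [ 0.05  0.27 -1.07  2.19  1.53  1.67  0.78] err 1.1188630228279524e-16 p [0.548 0.106 0.281]
[-20.2644145   22.72009299 264.81707065] [ 13.07931234  22.72009299 286.13316036]
```

apply_moves(targets=[[[-0.005,0.002,-0.002,0,0,0,0],[-0.005,0.002,-0.002,0,0,0,0],[-0.005,0.002,-0.002,0,0,0,0],[-0.005,0.002,-0.002,0,0,0,0],[-0.005,0.002,-0.002,0,0,0,0],[-0.004,0.003,-0.002,0,0,0,0],[-0.004,0.003,-0.002,0,0,0,0],[-0.004,0.003,-0.002,0,0,0,0],[-0.004,0.003,-0.003,0,0,0,0],[-0.004,0.003,-0.003,0,0,0,0],[-0.004,0.003,-0.003,0,0,0,0],[-0.004,0.003,-0.003,0,0,0,0]]])

```text
t: 15.0
eef_pos: [0.5468, 0.1055, 0.2808]
tool_rot: [-0.604, -0.371, 0.664, -0.239]
wrist_force: [-1.1, -0.1, -3.0]
finger_gap: 0.0004
```

```bash
python3 st.py; python3 hood.py; sed -i 's/,15)/,6)/g; s/fr\[7\]/fr[2]/' arc.py;  python3 arc.py
```

```text
t 15.0 box [  1.8  22.2 280.8] F box [-1.1 -0.2 -3. ] Ftool [ 3.1 -0.2  0.8]
q [ 0.05  0.27 -1.07  2.2   1.52  1.66  0.78] rot err [ 5.9  1.1 -3.2]
box axes in tool:
 [[-0.166  0.118 -0.979]
 [ 0.813 -0.546 -0.203]
 [-0.559 -0.829 -0.005]]
(np.float64(1.165), 4365) (np.float64(1.18), 3850)
rad 166.76096680659856 a0 1.068082005111471
[[-0.001, 0.002, -0.001], [-0.001, 0.002, -0.001], [-0.001, 0.002, -0.001], [-0.001, 0.002, -0.001], [-0.001, 0.002, -0.001]]
q [ 0.06  0.27 -1.06  2.18  1.54  1.65  0.8 ] err 3.477763656540197e-16 p [0.558 0.105 0.286]
[  6.42890414  22.2017593  283.40869538] [ 13.07931234  22.2017593  286.13316036]
```

apply_moves(targets=[[[-0.001,0.003,-0.002,0,0,0,0],[-0.001,0.003,-0.002,0,0,0,0],[-0.001,0.003,-0.002,0,0,0,0],[-0.001,0.003,-0.002,0,0,0,0],[-0.001,0.003,-0.002,0,0,0,0],[0,0,0,0,0,0,0],[0.001,-0.004,0.003,0,0,0,0],[0.001,-0.008,0.005,0,0,0,0],[0.001,-0.012,0.003,0,0,0,0],[0,-0.02,0,0,0,0,0],[0,-0.02,0,0,0,0,0],[0,-0.02,0,0,0,0,0]]])

```text
t: 16.3
eef_pos: [0.4919, 0.1481, 0.2973]
tool_rot: [-0.604, -0.371, 0.663, -0.24]
wrist_force: [0.1, 0.0, 0.3]
finger_gap: 0.0007
```

apply_moves(targets=[[[0,-0.02,0,0,0,0,0],[0,0,0,0,0,0,0],[0,0,0,0,0,0,0]]])

```text
t: 16.6
eef_pos: [0.4776, 0.1601, 0.301]
tool_rot: [-0.604, -0.372, 0.663, -0.24]
wrist_force: [1.0, 0.5, 0.2]
finger_gap: 0.0006
```

```bash
python3 st.py; python3 hood.py; python3 view.py side f_side; python3 view.py top f_top
```

```text
t 16.6 box [-71.7  70.9 301. ] F box [0.9 0.6 0.2] Ftool [-0.3  0.4 -1. ]
q [-0.08  0.27 -1.15  2.17  1.39  1.82  0.77] rot err [ 6.1  1.1 -3.3]
box axes in tool:
 [[-0.165  0.118 -0.979]
 [ 0.814 -0.544 -0.203]
 [-0.556 -0.831 -0.006]]
(np.float64(1.285), 3597) (np.float64(1.295), 2619)
```

View pics/f_side.png

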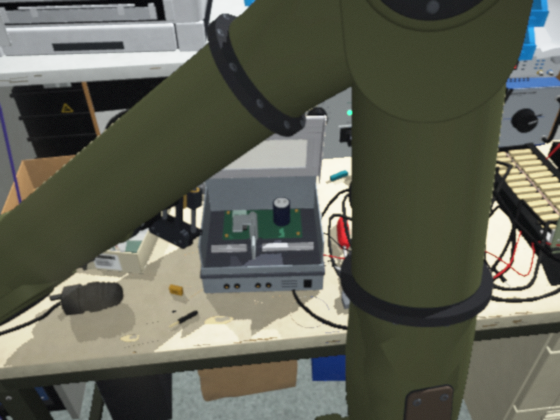

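View pics/f_top.png

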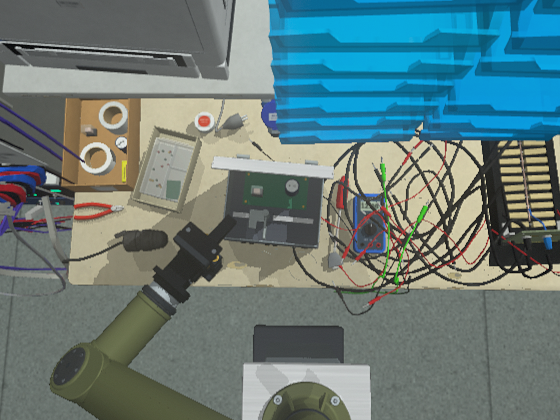

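The side view shows the hood standing open, with the capacitor (176, 289) and plug (188, 317) where they were. The top view shows the gripper at (190, 250), clear of the box, and the multimeter, screwdriver and D-sub hood unmoved. Handing in.

```bash
python3 hood.py; python3 -c "
from station import *
s=sense();print(s['dq'].round(4) if hasattr(s['dq'],'round') else s['dq'],s['wrist_force'],s['t'])
print(job_done())"
```

```text
(np.float64(1.29), 3614) (np.float64(1.295), 2620)
[-0.0005  0.0023 -0.0028 -0.0027  0.0001  0.0009 -0.0004] [-0.03469107 -0.19392838 -0.14634853] 16.9
the job is handed in; nothing more can be done
None
```

The hood is open at about 1.29 rad (74°) and stays there by itself. I handed the job in at about 17 s of the 45 s allowed.

**What I did:**
- I located the box and the catch in the side and top views, then slid the shut fingers under the front edge from the left.
- I felt the catch almost exactly where the camera had put it (TCP at box y about -8.5 mm, -8 expected) and pushed it left with about 5 N.
- I lifted the hood past the catch, swung it up along its arc and withdrew.

**Last checks:**
- **Hood angle:** two readings in a row, about 0.3 s apart, gave 1.285–1.29 rad from the side camera and 1.295 from the top camera.
- **Contact:** the wrist force was near zero, about 0.3 N, and the fingers were well clear of the hood.
- **Bystanders:** all five looked unmoved in the final pictures, though I judged this by eye and did not measure it. The arm partly hid the right-hand ones in the side view, so for those I relied on the top view.

**What went wrong:** on the first lift, an unexpected backward force of about 5 N appeared. I took it to be the gripper's body touching the hood's front. I backed off 4 mm, turned the tool more square to the box and carried on. No wrist force reading passed about 8 N.

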